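# Deburr a pipe end and put the tool back in its pot

## Task

Take the orange deburring tool from its red sloping rest and, with its spring-loaded tip pressing lightly and steadily on the inner edge of the upright pipe's top, go once round counter-clockwise as seen from above, unhurriedly, from the yellow mark on the pipe all the way back to it. Then lower the tool, tip down, into the blue pot until it is on the pot's floor, and only then let go, leaving it standing in the pot; do not force the tip, tip the pot over or push the other things on the bench about.

Things in the scene. Friction and masses are not known exactly. Their poses are not given: they have to be found in the camera images.
- tool: deburring tool, 180 mm long, about 120 g: orange handle 28 x 28 x 115 mm with black bands, then a steel shank (diameter 8 mm) with a dark ball tip (diameter 16 mm). Origin: centre of the handle's lower end face, where the shank comes out. z runs along the tool from tip to the handle's free end; x and y are normal to the handle's flats. In the rest z leans 42 degrees from vertical and y is level
- blade_tip (a point): centre of the tool's ball tip (radius 8 mm): on the tool's axis, 57 mm below the tool's origin (tool z = -57 mm) when the spring is relaxed; the ball's lowest point is 65 mm below the origin
- blade (a joint): how far the spring-loaded shank and tip are pushed back into the handle along the tool's axis, in m: 0 fully out, 0.012 hard stop. Spring 120 N/m with 0.4 N preload: starts to move at 0.4 N, reaches the stop at 1.9 N; about 5 mm (1 N) is a good working pressure
- rest: red rest fixed to the bench, base 150 x 75 mm. Origin on the bench; the tool's origin starts 80 mm straight above it. Channel and tool rise towards the rest's -x axis, 42 degrees from vertical. Only the lowest 48 mm of the handle lie between its rails (52 mm wide outside); the upper 65 mm stand free. Lift the tool a little off the channel floor, then draw it out along its axis
- clamp: green screw clamp fixed to the bench, base 130 x 150 mm, holding a steel pipe upright. Origin on the bench, on the pipe's axis; the yellow mark is on its -x side; the screw sticks out 107 mm to +y; jaws and screw are below 60 mm. Pipe: outer diameter 76 mm, bore 60 mm (wall 8 mm), top 90 mm above the bench
- mouth (a point): centre of the pipe's bore at the height of the pipe's top face, 90 mm above the bench
- edge0 (a point): point 0 of 8 on the pipe's upper inner edge (31 mm from the bore axis, at the height of the pipe's top), 0 degrees counter-clockwise from the yellow mark as seen from above; this is the point at the yellow mark, where the round starts and ends
- edge1 (a point): point 1 of 8 on the pipe's upper inner edge (31 mm from the bore axis, at the height of the pipe's top), 45 degrees counter-clockwise from the yellow mark as seen from above
- edge2 (a point): point 2 of 8 on the pipe's upper inner edge (31 mm from the bore axis, at the height of the pipe's top), 90 degrees counter-clockwise from the yellow mark as seen from above
- edge3 (a point): point 3 of 8 on the pipe's upper inner edge (31 mm from the bore axis, at the height of the pipe's top), 135 degrees counter-clockwise from the yellow mark as seen from above
- edge4 (a point): point 4 of 8 on the pipe's upper inner edge (31 mm from the bore axis, at the height of the pipe's top), 180 degrees counter-clockwise from the yellow mark as seen from above
- edge5 (a point): point 5 of 8 on the pipe's upper inner edge (31 mm from the bore axis, at the height of the pipe's top), 225 degrees counter-clockwise from the yellow mark as seen from above
- edge6 (a point): point 6 of 8 on the pipe's upper inner edge (31 mm from the bore axis, at the height of the pipe's top), 270 degrees counter-clockwise from the yellow mark as seen from above
- edge7 (a point): point 7 of 8 on the pipe's upper inner edge (31 mm from the bore axis, at the height of the pipe's top), 315 degrees counter-clockwise from the yellow mark as seen from above
- pot: round blue steel tool pot, open on top, loose on the bench, about 0.7 kg, outer diameter 62 mm, inner diameter 54 mm, height 95 mm, floor 6 mm thick. Origin: centre of its underside, z up
- pot_floor (a point): centre of the pot's inner floor, 6 mm above its underside
- tin: bystander: round tin, diameter 66 mm, height 85 mm, origin at the centre of its underside; leave alone
- carton: bystander: cardboard carton 70 x 120 x 55 mm, origin at the centre of its underside; leave alone
- spanner: bystander: steel spanner 180 mm long lying on the bench; leave alone
Not all that is in view belongs to the job. Several things have the shape of the tool; the one meant has the colours described above.

How it is judged:
By the outcome, as a careful person would: the job done as asked, in the order asked, and still so for the second after the job is handed in, with the robot touching nothing.
It also fails if it takes over 72 s, if anything falls off the work surface, if the arm or the gripper's body presses on something with over 40 N, if the wrist force passes 120 N, or if a joint passes its speed limit or range.

## Robot

A 6-joint arm with a two-finger parallel gripper is mounted at the origin on the work surface. World frame = base frame: x ahead of the robot, y to its left, z up, the work surface at z = 0. Lengths are in mm, angles in rad, forces in N, time in s.
With the tool pointing down it reaches from about 350 to 975 mm from the base axis. Payload 7.1 kg.
Tool frame: the origin (TCP) lies midway between the tips of the shut fingers; the grasp point (between the pads) lies env.grip_point_offset behind it (env.grip_point_offset is the distance from the TCP to the grasp point, in mm); y points along the fingers, z is the direction in which the jaws open and shut, and the axes are right-handed (so a half turn about y gives the same grasp; the last joint's range is limited). The gripper opens to 88 mm and grips with 3 to 60 N. Pads are 20 mm wide; open, the fingers measure 115 mm over their backs; the gripper's body (75 mm by 178 mm) begins 61 mm behind the grasp point.
Start: joints at [1.312, 0.423, 1.63, -0, 1.089, -0.019], TCP at [148.411, 607.107, 222.675] pointing down, gripper open.
Joint ranges: [-3, 3], [-0.9, 2.11], [0.09, 2.58], [-1.31, 4.45], [0.11, 2.69], [-2.54, 2.54]. Speed limits (rad/s): [2.39, 2.39, 3.01, 3.14, 3.14, 3.14].

## Interface

Orientations are given as a rotation vector (axis times angle).
In Python, from bench import sensors, vision, env gives the robot as it stands.
- The arm moves only by the shell command python3 -m handwheel 'ROWS'. ROWS is a JSON object of lists of equal length, an entry for each row: "grip": the closure in counts, from 0 (fully open) to 255 (shut); "delta_pos": the shift along the tool's x, y, z in mm, a list of three; "turn": the turn about the tool's y in rad. In form: {"grip": [grip, ...], "delta_pos": [[tx, ty, tz], ...], "turn": [turn, ...]}. A call has exactly 8 rows; each row shifts and turns the pose as measured when the row begins, along the tool's axes as they then stand; what a row does not reach is not made up. A row lasts 1/8 s, in which the tool goes at most 62.5 mm and 10.7 degrees, less where a joint would pass 70% of its speed; a pose out of reach is approached as far as the arm can. A call is refused whole if a number of a shift passes 62.5 or a number of a turn 0.188, either way. A call with a gripper value outside its range is refused whole. The fingers move at their own pace and stop on an object; the grip force is fixed at half the most. Time passes only in rows, so rows that do not move let the fingers close, or fill a call up. It gives the time, the measured TCP pose, the force and the opening at its end, in the units of the state.
- sensors.state(): the state, without advancing time (a new reading comes with each control period).
- vision.grab_frame(name): name is "side" or "top"; returns the picture (480x640x3 uint8, red, green, blue); there is no depth.
- vision.calibration(name): a dict with "fx", "fy", "cx", "cy" (pixels), "k1" (the pictures are not rectified: a ray, as slopes to the right and down, at radius r is drawn at 1 + k1 r^2 times it, then the intrinsics apply), "cam_to_world" (4x4, takes a point from camera to world coordinates). Camera axes: x right, y down, z forward; pixel columns grow to the right and rows downward; lengths in mm; the calibration is good to about 2 mm. A picture is of the moment at which its call begins. calibration takes no time and is no camera call.
- env.close_job(): hands the job in, once; it reports no verdict.
The state is a dict: "t": time; "joint_pos": joint angles; "dq": joint speeds; "joint_efforts": joint torques, N m; "ee_pos": TCP position; "eef_rot": TCP orientation; "ft_force": force on the tool from outside, world axes, zero at the start; "wrist_torque": the same for the moment, N m; "grip_width": finger opening in mm.
Only numpy, scipy, OpenCV 4.12 (cv2) and the standard library are available. Lean on these libraries where they do the work, as an engineer would, in place of code of your own. Each camera call takes 0.05 s, during which the arm holds its last target.

## Working session

There is one attempt and no reset: what is moved stays moved. The work goes in short steps, Python scripts to look and compute and a shell command to move; the robot and the scene stay as the last step left them, time stands still between calls to the robot, and variables do not carry over. Pictures are saved under pics/ and viewed, and the job is handed in when it is done.

```bash
ls; mkdir -p pics; python3 - <<'E'
from bench import sensors, vision, env
import cv2
s=sensors.state();print(s, env.grip_point_offset)
for n in("side","top"):
    im=vision.grab_frame(n);cv2.imwrite(f"pics/{n}0.png",im[:,:,::-1]);c=vision.calibration(n);print(n,c)
E
```

```text
pics
{'t': 0.0, 'joint_pos': array([ 1.31201103e+00,  4.23832806e-01,  1.63068891e+00, -2.07266313e-05,
        1.08858792e+00, -1.89830181e-02]), 'dq': array([-0.00056914,  0.00106175, -0.00063731,  0.00184205, -0.00085995,
        0.00120908]), 'joint_efforts': array([ 5.44267334e-05, -5.44606125e+01, -2.73678499e+01,  6.43623504e-02,
        2.24876142e-02, -1.30694075e-04]), 'ee_pos': array([148.27238974, 606.58665765, 221.90713835]), 'eef_rot': array([-1.56409246,  0.18844101, -0.18813903]), 'ft_force': array([-0.25967662,  0.44503276,  0.28743562]), 'wrist_torque': array([ 0.02224303, -0.01217692,  0.00147816]), 'grip_width': 87.92168145589697} 18.700000000000003
side {'fx': 537.0858667988184, 'fy': 537.0858667988184, 'cx': 320.6610411696774, 'cy': 248.89217185801482, 'k1': -0.14681825196104442, 'cam_to_world': array([[ 6.76438527e-01, -5.52127544e-01,  4.87428041e-01,
        -1.22910119e+02],
       [-7.36491111e-01, -5.04014689e-01,  4.51165199e-01,
        -7.40497959e+02],
       [-3.42984091e-03, -6.64171941e-01, -7.47571982e-01,
         1.12505115e+03],
       [ 0.00000000e+00,  0.00000000e+00,  0.00000000e+00,
         1.00000000e+00]])}
top {'fx': 583.6158147186727, 'fy': 583.6158147186727, 'cx': 323.32261256440256, 'cy': 247.98906356306236, 'k1': -0.15227685918030462, 'cam_to_world': array([[-2.06825023e-02, -9.87480221e-01,  1.56381095e-01,
         3.25041762e+02],
       [-9.99594611e-01,  2.34851588e-02,  1.60953723e-02,
        -1.10247913e+02],
       [-1.95664967e-02, -1.55984808e-01, -9.87565639e-01,
         1.51789510e+03],
       [ 0.00000000e+00,  0.00000000e+00,  0.00000000e+00,
         1.00000000e+00]])}
```

View pics/side0.png

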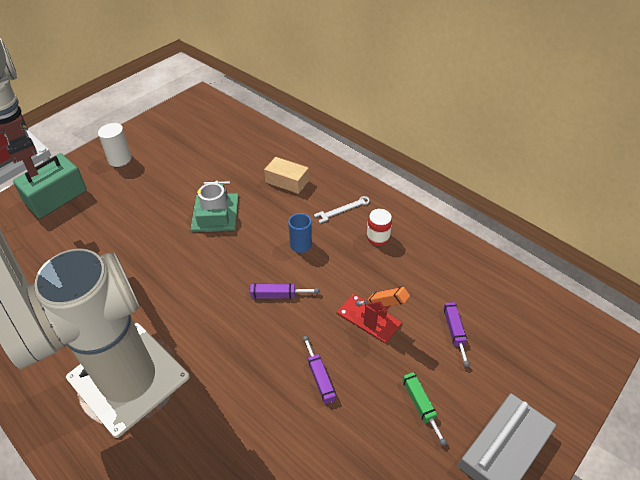

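View pics/top0.png

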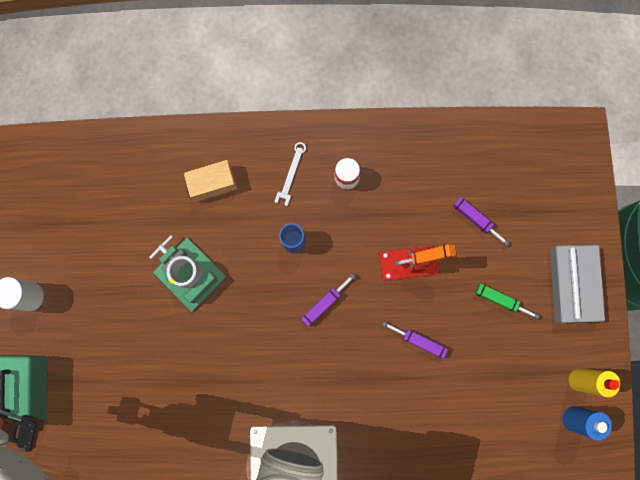

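The candidate tool shapes in the top view are:
- Orange, on the red rest: (433,254)
- Purple: (323,306), (417,340) and (476,215)
- Green: (500,298)

Only the one at (433,254) top / (390,297) side is orange and on the red rest, so it fits the description. I'll confirm it in enlarged crops.

```bash
cat > h.py <<'E'
import numpy as np, cv2
from scipy.spatial.transform import Rotation as Ro
from bench import sensors, vision, env
C={n:vision.calibration(n) for n in("side","top")}
def KD(n):
    c=C[n];return np.array([[c["fx"],0,c["cx"]],[0,c["fy"],c["cy"]],[0,0,1.]]),np.array([c["k1"],0,0,0.])
def ray(n,uv):
    K,D=KD(n);p=cv2.undistortPoints(np.array(uv,float).reshape(-1,1,2),K,D).reshape(-1,2)
    T=C[n]["cam_to_world"];d=np.c_[p,np.ones(len(p))]@T[:3,:3].T
    return T[:3,3],d
def plane(n,uv,z):
    o,d=ray(n,uv);return o+d*((z-o[2])/d[:,2])[:,None]
def proj(n,P):
    K,D=KD(n);T=np.linalg.inv(C[n]["cam_to_world"])
    return cv2.projectPoints(np.array(P,float).reshape(-1,3),cv2.Rodrigues(T[:3,:3])[0],T[:3,3],K,D)[0].reshape(-1,2)
def tri(uvs,uvt):
    o1,d1=ray("side",uvs);o2,d2=ray("top",uvt);out=[]
    for a,b in zip(d1,d2):
        A=np.c_[a,-b];s=np.linalg.lstsq(A,o2-o1,rcond=None)[0]
        p,q=o1+a*s[0],o2+b*s[1];out.append(np.r_[(p+q)/2,np.linalg.norm(p-q)])
    return np.array(out)
E
python3 - <<'E'
from h import *
s=sensors.state();print(Ro.from_rotvec(s["eef_rot"]).as_matrix().round(3))
a=cv2.imread("pics/side0.png");b=cv2.imread("pics/top0.png")
cv2.imwrite("pics/c1.png",np.hstack([cv2.resize(a[270:350,325:425],(400,320),interpolation=2),cv2.resize(b[230:300,370:470],(400,320),interpolation=2)]))
cv2.imwrite("pics/c2.png",np.hstack([cv2.resize(a[170:260,180:320],(400,257),interpolation=2),cv2.resize(b[210:320,145:315],(400,257),interpolation=2)]))
E
```

```text
[[ 0.971 -0.     0.237]
 [-0.237 -0.001  0.971]
 [-0.    -1.    -0.001]]
```

View pics/c1.png

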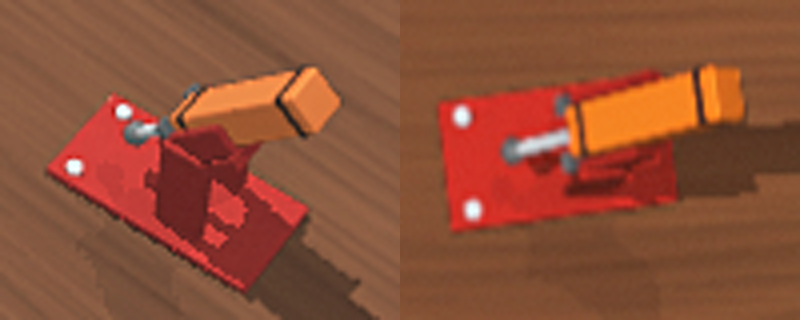

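View pics/c2.png

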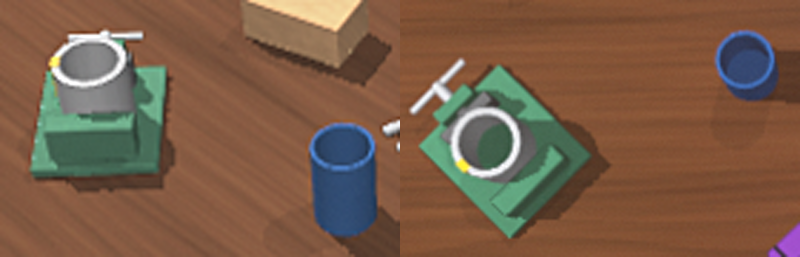

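The crops confirm it: an orange handle with black bands lies in the red rest, with its tip at top (398,263) and its free end near (456,251). Next I'll measure all the positions.

```bash
cat > loc.py <<'E'
from h import *
a=cv2.imread("pics/side0.png");b=cv2.imread("pics/top0.png")
def mask(im,lo,hi,box):
    m=cv2.inRange(cv2.cvtColor(im,cv2.COLOR_BGR2HSV),lo,hi);k=np.zeros_like(m);x0,y0,x1,y1=box;k[y0:y1,x0:x1]=m[y0:y1,x0:x1];return k
def big(m): return max(cv2.findContours(m,0,2)[0],key=cv2.contourArea)
# red base
R=[mask(b,(0,150,90),(6,255,255),(370,230,470,300)),mask(a,(0,150,90),(6,255,255),(325,270,425,350))]
for n,m in(("top",R[0]),("side",R[1])):
    # union to hull of base: outline at z~8
    c=np.vstack(cv2.findContours(m,0,2)[0]);
    print(n,"red hull",cv2.convexHull(c).reshape(-1,2).tolist())
O={"top":mask(b,(8,150,120),(20,255,255),(370,230,470,300)),"side":mask(a,(8,150,100),(20,255,255),(325,270,425,350))}
for n,m in O.items():
    c=np.vstack(cv2.findContours(m,0,2)[0]); print(n,"orange",cv2.convexHull(c).reshape(-1,2).tolist())
# whites of base
for n,im,box in(("top",b,(378,240,400,290)),("side",a,(335,290,362,325))):
    m=mask(im,(0,0,190),(180,60,255),box)
    for c in cv2.findContours(m,0,2)[0]: 
        M=cv2.moments(c); print(n,"screw",cv2.contourArea(c),cv2.boundingRect(c), plane(n,[[cv2.boundingRect(c)[0]+(cv2.boundingRect(c)[2]-1)/2,cv2.boundingRect(c)[1]+(cv2.boundingRect(c)[3]-1)/2]],10).round(1))
# yellow
for n,im,box in(("top",b,(150,240,240,310)),("side",a,(185,170,240,240))):
    m=mask(im,(22,120,120),(35,255,255),box); M=cv2.moments(m,True); uv=[[M["m10"]/M["m00"],M["m01"]/M["m00"]]]; print(n,"yellow",uv,plane(n,uv,90).round(1))
# pipe top ring: bright
for n,im,box in(("top",b,(160,250,205,292)),("side",a,(192,175,232,215))):
    m=mask(im,(0,0,200),(180,40,255),box); c=big(m);h=cv2.convexHull(c)
    P=plane(n,h.reshape(-1,2),90); cc,r=cv2.minEnclosingCircle(P[:,:2].astype(np.float32)); e=cv2.fitEllipse(h);print(n,"ring",e,plane(n,[e[0]],90).round(1),cc,r)
# pot
for n,im,box in(("top",b,(270,215,315,260)),("side",a,(280,205,320,260))):
    m=mask(im,(100,120,30),(125,255,255),box); c=big(m);h=cv2.convexHull(c); print(n,"pot",h.reshape(-1,2).tolist())
E
python3 loc.py
```

```text
top red hull [[434, 245], [435, 246], [438, 264], [439, 271], [439, 273], [436, 274], [429, 275], [404, 278], [387, 280], [383, 280], [382, 279], [379, 256], [379, 253], [380, 252], [385, 251], [430, 245]]
side red hull [[379, 301], [389, 306], [401, 321], [401, 323], [399, 326], [392, 335], [388, 340], [386, 342], [384, 342], [382, 341], [356, 325], [340, 315], [337, 313], [337, 311], [341, 306], [350, 296], [353, 293]]
top orange [[370, 230], [469, 230], [469, 299], [370, 299]]
side orange [[404, 287], [409, 294], [409, 296], [408, 298], [403, 303], [385, 306], [369, 302], [368, 301], [368, 298], [370, 295], [373, 293], [379, 291], [394, 288], [401, 287]]
top screw 7.5 (386, 274, 4, 4) [[ 487.5 -250.8   10. ]]
top screw 6.0 (384, 253, 3, 5) [[ 541.5 -246.3   10. ]]
side screw 5.0 (342, 310, 3, 4) [[ 486.6 -252.    10. ]]
side screw 0.5 (360, 301, 2, 2) [[ 540.2 -264.7   10. ]]
side screw 6.0 (354, 296, 4, 4) [[ 541.3 -247.    10. ]]
top yellow [[171.47368421052633, 280.2631578947368]] [[478.6 293.7  90. ]]
side yellow [[198.71428571428572, 190.85714285714286]] [[479.7 295.5  90. ]]
top ring ((180.812255859375, 270.5237121582031), (28.320575714111328, 29.54555892944336), 44.28170394897461) [[502.6 270.2  90. ]] (502.5486755371094, 270.4396667480469) 37.26171875
side ring ((210.37669372558594, 190.14381408691406), (19.059818267822266, 25.713817596435547), 76.87511444091797) [[504.4 272.4  90. ]] (504.864013671875, 274.157958984375) 41.37238693237305
top pot [[303, 240], [301, 243], [299, 245], [290, 251], [288, 250], [284, 246], [281, 242], [280, 239], [280, 231], [281, 229], [285, 225], [287, 224], [295, 224], [297, 225], [302, 230], [303, 232]]
side pot [[304, 214], [307, 215], [309, 217], [310, 219], [311, 242], [311, 245], [310, 247], [308, 249], [305, 251], [296, 251], [294, 250], [291, 247], [290, 242], [289, 226], [289, 219], [291, 216], [296, 214]]
```

```bash
python3 - <<'E'
from h import *
print("top base",plane("top",[[379,252],[435,245],[439,274],[382,280]],10).round(1))
print("side base",plane("side",[[401,322],[385,342],[337,312],[353,293]],5).round(1))
print("tip",tri([[357.8,303]],[[398,262.8]]).round(1))
b=cv2.imread("pics/top0.png");O=cv2.inRange(cv2.cvtColor(b,cv2.COLOR_BGR2HSV),(8,190,180),(20,255,255));O[:230]=0;O[280:]=0;O[:,:405]=0;O[:,470:]=0
print(cv2.convexHull(np.vstack(cv2.findContours(O,0,2)[0])).reshape(-1,2).tolist())
# pot: top rim in top view: rim ellipse z95
t=np.array([[303,240],[280,239],[280,231],[281,229],[285,225],[287,224],[295,224],[297,225],[302,230],[303,232]])
P=plane("top",t,95);A=np.c_[2*P[:,:2],np.ones(len(P))];x=np.linalg.lstsq(A,(P[:,:2]**2).sum(1),rcond=None)[0];print("pot top",x[:2],np.sqrt(x[2]+x[:2]@x[:2]))
t=np.array([[304,214],[307,215],[309,217],[310,219],[289,219],[291,216],[296,214]])
P=plane("side",t,95);A=np.c_[2*P[:,:2],np.ones(len(P))];x=np.linalg.lstsq(A,(P[:,:2]**2).sum(1),rcond=None)[0];print("pot side",x[:2],np.sqrt(x[2]+x[:2]@x[:2]))
# base outline bottom in side
E
```

```text
top base [[ 549.8 -230.9   10. ]
 [ 564.8 -378.8   10. ]
 [ 488.1 -385.5   10. ]
 [ 476.2 -236.1   10. ]]
side base [[ 562.7 -378.3    5. ]
 [ 489.9 -384.7    5. ]
 [ 477.9 -239.6    5. ]
 [ 551.  -230.6    5. ]]
tip [[ 515.6 -275.6   39.1    1.8]]
[[455, 254], [454, 255], [422, 262], [414, 263], [413, 263], [412, 262], [411, 255], [412, 254], [416, 252], [419, 251], [447, 244], [448, 244], [454, 245], [455, 252]]
pot top [583.85391181  -8.30254022] 30.344413132383988
pot side [583.99350017  -8.88177035] 29.6951505173342
```

```bash
python3 - <<'E'
from h import *
L=np.array([.087,-.996,0]);zt=np.sin(.733)*L+np.cos(.733)*np.array([0,0,1]);yt=np.array([-.996,-.087,0]);xt=np.cross(yt,zt)
for o in (-308,-312):
  O=np.array([519.5,o,80])
  P=[O+zt*115+sx*14*xt+sy*14*yt for sx,sy in((1,1),(1,-1),(-1,-1),(-1,1))]+[O-57*zt]+[O+zt*3+14*sx*xt+14*sy*yt for sx,sy in((1,1),(1,-1),(-1,-1),(-1,1))]
  print(o,"top",proj("top",P).round(1).tolist());print("side",proj("side",P).round(1).tolist())
E
```

```text
-308 top [[446.7, 256.3], [445.0, 244.5], [452.1, 244.8], [453.8, 256.4], [395.5, 263.0], [410.4, 264.4], [409.0, 253.2], [416.2, 253.4], [417.7, 264.4]]
side [[394.5, 292.7], [401.2, 284.7], [408.1, 294.2], [401.5, 302.3], [356.6, 301.9], [364.5, 298.5], [371.1, 291.0], [377.6, 299.9], [371.2, 307.4]]
-312 top [[448.4, 256.2], [446.7, 244.4], [453.8, 244.8], [455.5, 256.4], [397.1, 263.0], [412.0, 264.4], [410.6, 253.2], [417.8, 253.4], [419.3, 264.4]]
side [[396.0, 293.7], [402.6, 285.7], [409.5, 295.2], [403.0, 303.3], [357.8, 302.8], [365.8, 299.4], [372.3, 291.9], [378.9, 300.8], [372.4, 308.3]]
```

```bash
cat > st.py <<'E'
from h import *
s=sensors.state();R=Ro.from_rotvec(s["eef_rot"]).as_matrix()
print("t",round(s["t"],2),"tcp",s["ee_pos"].round(1),"q",s["joint_pos"].round(3),"F",s["ft_force"].round(2),"w",round(s["grip_width"],1));print(R.round(4))
E
python3 -m handwheel '{"grip":[0,0,0,0,0,0,0,0],"delta_pos":[[0,0,62],[0,0,62],[0,0,62],[0,0,62],[0,0,62],[0,0,62],[0,0,62],[0,0,62]],"turn":[0,0,0,0,0,0,0,0]}'; python3 st.py
```

```text
t: 1.1
ee_pos: [246.4, 1007.9, 199.2]
eef_rot: [-1.531, 0.185, -0.19]
ft_force: [-4.2, -17.8, 13.4]
grip_width: 87.8
t 1.1 tcp [ 246.4 1007.9  199.2] q [ 1.319e+00  1.268e+00  8.600e-02  1.000e-03  1.756e+00 -1.100e-02] F [ -4.21 -17.84  13.42] w 87.8
[[ 9.714e-01  7.300e-03  2.375e-01]
 [-2.376e-01  3.060e-02  9.709e-01]
 [-2.000e-04 -9.995e-01  3.140e-02]]
```

```bash
python3 -m handwheel '{"grip":[0,0,0,0,0,0,0,0],"delta_pos":[[0,-20,60],[0,-20,60],[0,-20,60],[0,-20,60],[0,-20,60],[0,-20,60],[0,0,0],[0,0,0]],"turn":[0,0,0,0,0,0,0,0]}'; python3 st.py
```

```text
t: 2.1
ee_pos: [259.5, 1061.2, 305.6]
eef_rot: [-1.279, 0.154, -0.206]
ft_force: [-0.0, 0.5, -0.6]
grip_width: 88.0
t 2.1 tcp [ 259.5 1061.2  305.6] q [ 1.319  1.176  0.087  0.003  1.594 -0.011] F [-0.01  0.47 -0.59] w 88.0
[[ 9.714e-01  6.680e-02  2.280e-01]
 [-2.376e-01  2.737e-01  9.320e-01]
 [-1.000e-04 -9.595e-01  2.817e-01]]
```

The reach limit lets me tilt the hand: 16° outward so far. My plan:
1. Un-tilt at the near limit.
2. Grasp the tool with the gripper vertical.
3. Tilt the held tool upright at the far limit.

```bash
python3 -m handwheel '{"grip":[0,0,0,0,0,0,0,0],"delta_pos":[[0,-17.5,-59.5],[0,-17.5,-59.5],[0,-17.5,-59.5],[0,-17.5,-59.5],[0,-17.5,-59.5],[0,-17.5,-59.5],[0,-17.5,-59.5],[0,-17.5,-59.5]],"turn":[0,0,0,0,0,0,0,0]}'; python3 st.py
```

```text
t: 3.1
ee_pos: [153.0, 624.9, 295.8]
eef_rot: [-1.288, 0.155, -0.205]
ft_force: [-0.1, -0.5, 0.3]
grip_width: 88.0
t 3.1 tcp [153.  624.9 295.8] q [ 1.309  0.259  1.719  0.008  0.888 -0.026] F [-0.06 -0.49  0.31] w 88.0
[[ 9.713e-01  6.460e-02  2.287e-01]
 [-2.377e-01  2.652e-01  9.345e-01]
 [-2.000e-04 -9.620e-01  2.729e-01]]
```

```bash
python3 -m handwheel '{"grip":[0,0,0,0,0,0,0,0],"delta_pos":[[0,-17,-60],[0,-17,-60],[0,-17,-60],[0,-17,-60],[0,-17,-60],[0,-17,-60],[0,-17,-60],[0,-17,-60]],"turn":[0,0,0,0,0,0,0,0]}'; python3 st.py
```

```text
t: 4.1
ee_pos: [33.6, 139.6, 294.0]
eef_rot: [-1.294, 0.153, -0.202]
ft_force: [0.5, -0.8, 1.2]
grip_width: 87.7
t 4.1 tcp [ 33.6 139.6 294. ] q [ 1.138 -0.849  2.45   0.055  1.275 -0.206] F [ 0.5  -0.79  1.22] w 87.7
[[ 0.9723  0.0626  0.2253]
 [-0.2338  0.2601  0.9368]
 [ 0.     -0.9635  0.2676]]
```

```bash
python3 -m handwheel '{"grip":[0,0,0,0,0,0,0,0],"delta_pos":[[0,30,40],[0,50,30],[0,54,20],[0,54,20],[0,50,20],[0,40,10],[0,0,0],[0,0,0]],"turn":[0,0,0,0,0,0,0,0]}'; python3 st.py
```

```text
t: 5.1
ee_pos: [96.2, 373.7, 110.9]
eef_rot: [-1.189, 0.137, -0.222]
ft_force: [-0.7, -1.2, -0.1]
grip_width: 88.1
t 5.1 tcp [ 96.2 373.7 110.9] q [ 1.284  0.204  2.452  0.049  0.109 -0.091] F [-0.66 -1.19 -0.07] w 88.1
[[ 0.97    0.0991  0.222 ]
 [-0.2428  0.3544  0.903 ]
 [ 0.0108 -0.9298  0.3678]]
```

```bash
python3 -m handwheel '{"grip":[0,0,0,0,0,0,0,0],"delta_pos":[[0,-22,-56],[0,-22,-56],[0,-22,-56],[0,-22,-56],[0,0,0],[0,0,0],[0,0,0],[0,0,0]],"turn":[0,0,0,0,0,0,0,0]}'; python3 st.py
```

```text
t: 6.1
ee_pos: [75.5, 298.2, 111.2]
eef_rot: [-1.221, 0.137, -0.226]
ft_force: [-0.1, -0.3, -0.1]
grip_width: 88.1
t 6.1 tcp [ 75.5 298.2 111.2] q [ 1.288  0.106  2.582 -0.034  0.108 -0.005] F [-0.07 -0.32 -0.12] w 88.1
[[ 0.9693  0.0982  0.2253]
 [-0.2451  0.3243  0.9136]
 [ 0.0166 -0.9408  0.3384]]
```

```bash
cat > plan.py <<'E'
from h import *
def plan(wps,turns,p0=None,R0=None):
    s=sensors.state();p=s["ee_pos"].copy() if p0 is None else p0;R=Ro.from_rotvec(s["eef_rot"]).as_matrix() if R0 is None else R0
    D=[]
    for w,t in zip(wps,turns):
        d=R.T@(np.array(w)-p);D.append([round(float(v),1) for v in d]);R=R@Ro.from_rotvec([0,t,0]).as_matrix();p=np.array(w,float)
    print(D,"max",np.abs(D).max());return p,R
def cyl(r,az,z): a=np.radians(az);return [r*np.cos(a),r*np.sin(a),z]
E
python3 - <<'E'
from plan import *
t=[.18]*6+[.16]+[0]*13
w=[cyl(320,76,170),cyl(335,74,230),cyl(345,66,265)]+[cyl(345,66-10*i,270) for i in range(1,6)]
p,R=plan(w,t)
w=[cyl(345,16-10*i,270) for i in range(1,9)]
plan(w,[0]*8,p,R)
E
```

```text
[[-0.2, -51.1, 31.6], [6.3, -51.2, 35.9], [39.9, -30.4, 32.5], [56.7, -9.0, 18.7], [56.9, -7.7, 17.9], [56.2, -10.8, 18.4], [55.5, -13.7, 18.7], [55.2, -16.1, 17.7]] max 56.9
[[56.9, -18.0, 7.5], [56.9, -19.4, -2.9], [55.1, -20.2, -13.2], [51.7, -20.4, -23.1], [46.7, -19.9, -32.3], [40.3, -18.9, -40.5], [32.6, -17.3, -47.5], [24.0, -15.1, -53.0]] max 56.9
```

```bash
python3 -m handwheel '{"grip":[0,0,0,0,0,0,0,0],"delta_pos":[[0,-51,32],[6,-51,36],[40,-30,32],[57,-9,19],[57,-8,18],[56,-11,18],[56,-14,19],[55,-16,18]],"turn":[0.18,0.18,0.18,0.18,0.18,0.18,0.16,0]}'; python3 st.py
python3 - <<'E'
from plan import *
s=sensors.state()["ee_pos"];az=np.degrees(np.arctan2(s[1],s[0]));print(az)
w=[cyl(345,az-10*i,300) for i in range(1,9)]
plan(w,[0]*8)
E
```

```text
t: 7.1
ee_pos: [327.3, 109.9, 274.0]
eef_rot: [-0.955, 1.158, -0.94]
ft_force: [1.1, 0.1, -0.0]
grip_width: 87.9
t 7.1 tcp [327.3 109.9 274. ] q [ 0.003 -0.161  2.235  0.382  0.998 -0.329] F [ 1.08  0.09 -0.03] w 87.9
[[ 0.1498  0.0973  0.9839]
 [-0.9429  0.3134  0.1126]
 [-0.2974 -0.9446  0.1387]]
18.56066704896688
[[49.6, -41.5, 10.7], [57.2, -18.4, -3.1], [55.3, -19.4, -13.4], [51.8, -19.7, -23.2], [46.8, -19.5, -32.4], [40.3, -18.6, -40.6], [32.5, -17.2, -47.5], [23.8, -15.3, -53.0]] max 57.2
```

```bash
python3 -m handwheel '{"grip":[0,0,0,0,0,0,0,0],"delta_pos":[[50,-41,11],[57,-18,-3],[55,-19,-13],[52,-20,-23],[47,-20,-32],[40,-19,-41],[33,-17,-48],[24,-15,-53]],"turn":[0,0,0,0,0,0,0,0]}'; python3 st.py
python3 - <<'E'
from plan import *
s=sensors.state()["ee_pos"];az=np.degrees(np.arctan2(s[1],s[0]));r=np.hypot(s[0],s[1]);print(az,r)
a=np.array(cyl(1000,-104,280));d=a-s;print(np.linalg.norm(d));n=61/np.linalg.norm(d)
w=[s+d*n*i for i in range(1,9)]
plan(w,[0]*8)
E
```

```text
t: 8.1
ee_pos: [159.0, -313.8, 296.4]
eef_rot: [-0.951, 1.158, -0.943]
ft_force: [1.5, -0.4, 0.0]
grip_width: 88.0
t 8.1 tcp [ 159.  -313.8  296.4] q [-1.298  0.055  1.979  0.187  1.394 -1.489] F [ 1.55 -0.36  0.01] w 88.0
[[ 0.1473  0.1016  0.9839]
 [-0.9431  0.3143  0.1087]
 [-0.2982 -0.9439  0.1421]]
-63.13532112241403 351.75717572173994
769.392691602801
[[44.8, -18.4, -37.1], [44.8, -18.4, -37.1], [44.8, -18.4, -37.1], [44.8, -18.4, -37.1], [44.8, -18.4, -37.1], [44.8, -18.4, -37.1], [44.8, -18.4, -37.1], [44.8, -18.4, -37.1]] max 44.8
```

```bash
python3 -m handwheel '{"grip":[0,0,0,0,0,0,0,0],"delta_pos":[[45,-18,-37],[45,-18,-37],[45,-18,-37],[45,-18,-37],[45,-18,-37],[45,-18,-37],[45,-18,-37],[45,-18,-37]],"turn":[0,0,0,0,0,0,0,0]}'; python3 st.py
python3 - <<'E'
from plan import *
s=sensors.state()["ee_pos"];az=np.degrees(np.arctan2(s[1],s[0]));r=np.hypot(s[0],s[1]);print(az,r)
w=[cyl(r+55*i,az+(-106-az)*min(i/3,1),s[2]+12*i) for i in range(1,9)]
plan(w,[0]*8)
E
```

```text
t: 9.1
ee_pos: [-105.4, -737.0, 276.4]
eef_rot: [-0.941, 1.16, -0.943]
ft_force: [0.4, -0.7, -0.6]
grip_width: 87.7
t 9.1 tcp [-105.4 -737.   276.4] q [-1.749  0.747  0.993  0.048  1.743 -1.876] F [ 0.44 -0.65 -0.58] w 87.7
[[ 0.1441  0.1059  0.9839]
 [-0.9416  0.3204  0.1034]
 [-0.3043 -0.9413  0.1459]]
-98.14221549875411 744.5120125724486
[[35.6, -31.5, -46.4], [32.5, -31.1, -50.7], [29.2, -30.7, -54.8], [43.9, -29.8, -18.6], [43.9, -29.8, -18.6], [43.9, -29.8, -18.6], [43.9, -29.8, -18.6], [43.9, -29.8, -18.6]] max 54.8
```

```bash
python3 -m handwheel '{"grip":[0,0,0,0,0,0,0,0],"delta_pos":[[36,-31,-46],[32,-31,-51],[29,-31,-55],[44,-30,-19],[44,-30,-19],[44,-30,-19],[44,-30,-19],[44,-30,-19]],"turn":[0,0,0,0,0,0,0,0]}'; python3 st.py
python3 - <<'E'
from plan import *
s=sensors.state()["ee_pos"];az=np.degrees(np.arctan2(s[1],s[0]));r=np.hypot(s[0],s[1]);print(az,r)
w=[cyl(r+55*i,az,s[2]+12*i) for i in range(1,9)]
plan(w,[0]*8)
E
```

```text
t: 10.1
ee_pos: [-249.4, -910.5, 304.9]
eef_rot: [-1.077, 1.138, -1.028]
ft_force: [0.4, -0.4, 0.3]
grip_width: 87.5
t 10.1 tcp [-249.4 -910.5  304.9] q [-1.856  1.17   0.086  0.019  2.079 -1.973] F [ 0.37 -0.44  0.34] w 87.5
[[ 0.1304  0.0702  0.989 ]
 [-0.9768  0.1801  0.116 ]
 [-0.17   -0.9811  0.0921]]
-105.31817239010313 944.0207410739648
[[47.9, -22.3, -19.4], [47.9, -22.3, -19.4], [47.9, -22.3, -19.4], [47.9, -22.3, -19.4], [47.9, -22.3, -19.4], [47.9, -22.3, -19.4], [47.9, -22.3, -19.4], [47.9, -22.3, -19.4]] max 47.9
```

```bash
python3 -m handwheel '{"grip":[0,0,0,0,0,0,0,0],"delta_pos":[[47,-20,-25],[48,-16,-25],[48,-14,-25],[49,-12,-25],[-29,0,52],[-29,0,52],[-29,0,52],[-29,0,52]],"turn":[0,0,0,0,0,0,0,0]}'; python3 st.py
```

```text
t: 11.1
ee_pos: [-102.7, -831.0, 308.9]
eef_rot: [-1.245, 1.106, -1.128]
ft_force: [0.5, -1.1, -0.1]
grip_width: 88.0
t 11.1 tcp [-102.7 -831.   308.9] q [-1.716  0.704  0.963  0.021  1.483 -1.838] F [ 0.45 -1.07 -0.06] w 88.0
[[ 0.1206  0.0216  0.9925]
 [-0.9927  0.0047  0.1205]
 [-0.0021 -0.9998  0.022 ]]
```

```bash
python3 - <<'E'
from plan import *
s=sensors.state()["ee_pos"]
g=np.array([524.8,-367.2,225])
w=[s+(g-s)*i/13 for i in range(1,14)]+[g+[0,0,-35],g+[0,0,-60]]+[g+[0,0,-60]]
plan(w,[.033]+[0]*15)
E
```

```text
[[-29.6, 7.7, 52.1], [-31.3, 7.7, 51.1], [-31.3, 7.7, 51.1], [-31.3, 7.7, 51.1], [-31.3, 7.7, 51.1], [-31.3, 7.7, 51.1], [-31.3, 7.7, 51.1], [-31.3, 7.7, 51.1], [-31.3, 7.7, 51.1], [-31.3, 7.7, 51.1], [-31.3, 7.7, 51.1], [-31.3, 7.7, 51.1], [-31.3, 7.7, 51.1], [0.1, 35.0, -0.8], [0.1, 25.0, -0.5], [0.0, 0.0, 0.0]] max 52.1
```

```bash
python3 -m handwheel '{"grip":[0,0,0,0,0,0,0,0],"delta_pos":[[-30,8,52],[-31,8,51],[-31,8,51],[-31,8,51],[-31,8,51],[-31,8,51],[-31,8,51],[-31,8,51]],"turn":[0.033,0,0,0,0,0,0,0]}'; python3 st.py; python3 - <<'E'
from plan import *
s=sensors.state()["ee_pos"]
g=np.array([524.8,-367.2,225])
n=int(np.ceil(np.linalg.norm(g-s)/58));w=[s+(g-s)*i/n for i in range(1,n+1)]+[g]*(8-n)
plan(w,[0]*8)
E
```

```text
t: 12.1
ee_pos: [299.4, -549.7, 275.8]
eef_rot: [-1.267, 1.095, -1.196]
ft_force: [0.2, -1.0, -0.2]
grip_width: 87.9
t 12.1 tcp [ 299.4 -549.7  275.8] q [-1.093  0.342  1.624  0.005  1.114 -1.185] F [ 0.18 -0.95 -0.22] w 87.9
[[ 0.0883  0.0326  0.9956]
 [-0.9945 -0.0529  0.0899]
 [ 0.0556 -0.9981  0.0277]]
[[-27.4, 8.1, 39.9], [-27.4, 8.1, 39.9], [-27.4, 8.1, 39.9], [-27.4, 8.1, 39.9], [-27.4, 8.1, 39.9], [-27.4, 8.1, 39.9], [-0.0, -0.0, 0.0], [0.0, 0.0, 0.0]] max 39.9
```

```bash
python3 -m handwheel '{"grip":[0,0,0,0,0,0,0,0],"delta_pos":[[-27,8,40],[-27,8,40],[-27,8,40],[-27,8,40],[-27,8,40],[-27,8,40],[0,0,0],[0,0,0]],"turn":[0,0,0,0,0,0,0,0]}'; python3 st.py; python3 - <<'E'
from plan import *
b=vision.grab_frame("top")[:,:,::-1];a=vision.grab_frame("side")[:,:,::-1]
cv2.imwrite("pics/p1.png",np.hstack([cv2.resize(a[180:340,300:460],(400,400)),cv2.resize(b[190:310,370:490],(400,400))]))
g=np.array([524.8,-367.2,122.2]);s=sensors.state()["ee_pos"]
n=4;w=[s+(g-s)*i/n for i in range(1,n+1)]
plan(w,[0]*8)
E
```

```text
t: 13.1
ee_pos: [546.7, -368.0, 248.6]
eef_rot: [-1.271, 1.043, -1.233]
ft_force: [0.7, -0.5, -0.0]
grip_width: 87.6
t 13.1 tcp [ 546.7 -368.   248.6] q [-0.595  0.399  1.608 -0.039  1.027 -0.674] F [ 0.75 -0.51 -0.  ] w 87.6
[[ 0.0943  0.071   0.993 ]
 [-0.991  -0.088   0.1004]
 [ 0.0945 -0.9936  0.0621]]
[[-3.7, 30.9, -7.2], [-3.7, 30.9, -7.2], [-3.7, 30.9, -7.2], [-3.7, 30.9, -7.2]] max 30.9
```

View pics/p1.png

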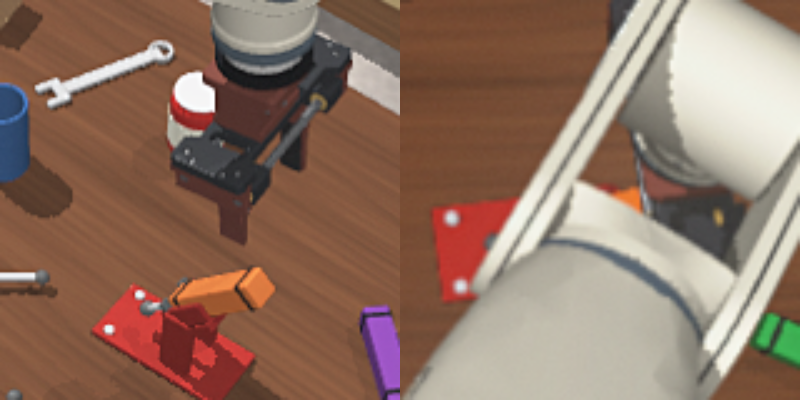

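The side view shows the fingers straddling the tool axis. The gripper is above and about 20 mm towards +x, so I'll correct that on the way down.

```bash
python3 -m handwheel '{"grip":[0,0,0,0,0,0,0,0],"delta_pos":[[-3,21,-11],[-3,31,-7],[-3,31,-6],[0,20,-2],[0,0,0],[0,0,0],[0,0,0],[0,0,0]],"turn":[0,0,0,0,0,0,0,0]}'; python3 st.py; python3 - <<'E'
from plan import *
a=vision.grab_frame("side")[:,:,::-1]
cv2.imwrite("pics/p2.png",cv2.resize(a[220:350,320:450],(520,520)))
s=sensors.state();R=Ro.from_rotvec(s["eef_rot"]).as_matrix()
g=np.array([524.8,-367.2,140.9])+18.7*R[:,1]
print(R.T@(g-s["ee_pos"]))
E
```

```text
t: 14.2
ee_pos: [524.0, -380.0, 148.5]
eef_rot: [-1.265, 1.042, -1.252]
ft_force: [0.5, -0.5, 0.8]
grip_width: 87.9
t 14.2 tcp [ 524.  -380.   148.5] q [-0.631  0.495  1.717 -0.043  0.809 -0.689] F [ 0.46 -0.45  0.8 ] w 87.9
[[ 0.0818  0.0794  0.9935]
 [-0.9913 -0.0963  0.0893]
 [ 0.1028 -0.9922  0.0708]]
[-13.42341191  25.03411236   1.33992927]
```

View pics/p2.png

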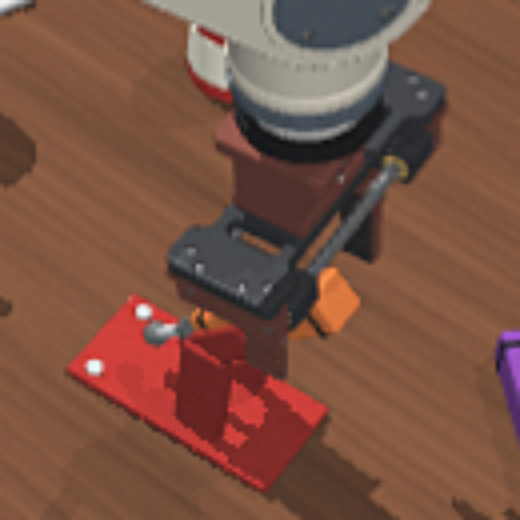

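```bash
python3 -m handwheel '{"grip":[0,0,0,0,0,255,255,255],"delta_pos":[[-13,5,1],[0,11,0],[0,8,0],[0,0,0],[0,0,0],[0,0,0],[0,0,0],[0,0,0]],"turn":[0,0,0,0,0,0,0,0]}'; python3 st.py; python3 - <<'E'
from plan import *
s=sensors.state();R=Ro.from_rotvec(s["eef_rot"]).as_matrix()
g=np.array([524.8,-367.2,140.9])+18.7*R[:,1]
print(R.T@(g-s["ee_pos"]))
E
```

```text
t: 15.25
ee_pos: [526.4, -368.3, 121.8]
eef_rot: [-1.265, 1.041, -1.252]
ft_force: [0.8, 0.3, -0.7]
grip_width: 61.2
t 15.25 tcp [ 526.4 -368.3  121.8] q [-0.613  0.526  1.741 -0.048  0.754 -0.667] F [ 0.76  0.3  -0.72] w 61.2
[[ 0.0824  0.0797  0.9934]
 [-0.9913 -0.0964  0.09  ]
 [ 0.1029 -0.9921  0.071 ]]
[ 0.74476083 -0.48130675 -0.12387196]
```

```bash
python3 -m handwheel '{"grip":[255,255,255,255,255,255,255,255],"delta_pos":[[0,0,0],[0,0,0],[0,0,0],[0,0,0],[0,0,0],[0,0,0],[-3,-3,0],[-3,-3,0]],"turn":[0,0,0,0,0,0,0,0]}'; python3 st.py; python3 - <<'E'
from plan import *
a=vision.grab_frame("side")[:,:,::-1]
cv2.imwrite("pics/p3.png",cv2.resize(a[220:350,320:450],(520,520)))
s=sensors.state();R=Ro.from_rotvec(s["eef_rot"]).as_matrix()
L=np.array([.087,-.996,0]);zt=np.sin(.733)*L+np.cos(.733)*np.array([0,0,1]);n=-.743*L+[0,0,.669]
print("zt",R.T@zt,"n",R.T@n)
E
```

```text
t: 16.25
ee_pos: [523.2, -363.1, 126.8]
eef_rot: [-1.27, 1.042, -1.25]
ft_force: [-1.7, -4.2, -0.3]
grip_width: 27.7
t 16.25 tcp [ 523.2 -363.1  126.8] q [-0.607  0.513  1.75  -0.054  0.761 -0.659] F [-1.7  -4.16 -0.3 ] w 27.7
[[ 0.0843  0.0759  0.9935]
 [-0.9909 -0.0983  0.0916]
 [ 0.1046 -0.9923  0.0669]]
zt [ 0.7429327  -0.66759709  0.04668327] n [-0.66889683 -0.74135638  0.04846291]
```

View pics/p3.png

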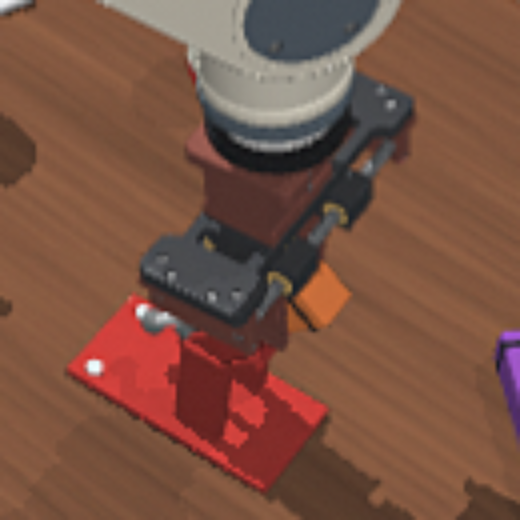

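The tool is gripped at 27.7 mm and off the channel floor. Now I'll draw it out along its axis.

```bash
python3 -m handwheel '{"grip":[255,255,255,255,255,255,255,255],"delta_pos":[[5,-6,0],[8,-9,0],[12,-12,1],[15,-15,1],[18,-18,1],[20,-20,1],[20,-25,1],[15,-40,0]],"turn":[0,0,0,0,0,0,0,0]}'; python3 st.py; python3 - <<'E'
from plan import *
b=vision.grab_frame("top")[:,:,::-1];a=vision.grab_frame("side")[:,:,::-1]
cv2.imwrite("pics/p4.png",np.hstack([cv2.resize(a[180:340,320:480],(400,400)),cv2.resize(b[190:310,370:490],(400,400))]))
E
```

```text
t: 17.3
ee_pos: [527.3, -464.6, 290.0]
eef_rot: [-1.266, 1.043, -1.249]
ft_force: [0.4, -0.6, -0.6]
grip_width: 27.5
t 17.3 tcp [ 527.3 -464.6  290. ] q [-0.731  0.422  1.474 -0.021  1.124 -0.81 ] F [ 0.43 -0.6  -0.65] w 27.5
[[ 0.0833  0.0772  0.9935]
 [-0.9914 -0.0945  0.0905]
 [ 0.1009 -0.9925  0.0687]]
```

View pics/p4.png

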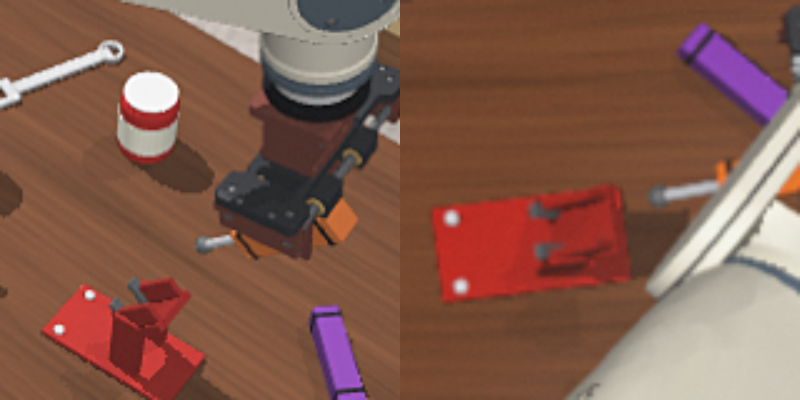

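```bash
python3 - <<'E'
from plan import *
s=sensors.state()["ee_pos"]
g=np.array([750,400,350]);n=16
w=[s+(g-s)*i/n for i in range(1,n+1)]
p,R=plan(w[:8],[-.18]*8)
plan(w[8:],[-.18]*3+[0]*5,p,R)
E
```

```text
[[-52.2, -7.7, 18.8], [-48.0, -7.7, 27.9], [-42.2, -7.7, 36.0], [-35.1, -7.7, 43.0], [-26.8, -7.7, 48.6], [-17.7, -7.7, 52.6], [-8.0, -7.7, 54.9], [2.0, -7.7, 55.5]] max 55.5
[[11.9, -7.7, 54.2], [21.4, -7.7, 51.2], [30.2, -7.7, 46.6], [38.0, -7.7, 40.4], [38.0, -7.7, 40.4], [38.0, -7.7, 40.4], [38.0, -7.7, 40.4], [38.0, -7.7, 40.4]] max 54.2
```

```bash
python3 -m handwheel '{"grip":[255,255,255,255,255,255,255,255],"delta_pos":[[-52,-8,19],[-48,-8,28],[-42,-8,36],[-35,-8,43],[-27,-8,49],[-18,-8,53],[-8,-8,55],[2,-8,55]],"turn":[-0.18,-0.18,-0.18,-0.18,-0.18,-0.18,-0.18,-0.18]}'; python3 st.py; python3 - <<'E'
from plan import *
S=sensors.state();s=S["ee_pos"]
R=Ro.from_rotvec(S["eef_rot"]).as_matrix();print("az x",np.degrees(np.arctan2(R[1,0],R[0,0])))
g=np.array([750,400,350]);n=8
w=[s+(g-s)*i/n for i in range(1,n+1)]
plan(w,[-.18]*4+[0]*4)
E
```

```text
t: 18.4
ee_pos: [634.2, -22.9, 324.2]
eef_rot: [-1.671, -0.065, -0.075]
ft_force: [0.7, -0.7, -0.7]
grip_width: 27.9
t 18.4 tcp [634.2 -22.9 324.2] q [-0.006  0.302  1.572 -0.11   1.181 -1.532] F [ 0.73 -0.69 -0.72] w 27.9
[[ 0.9961  0.0871  0.0111]
 [-0.0022 -0.1016  0.9948]
 [ 0.0878 -0.991  -0.101 ]]
az x -0.12651406895996817
[[14.6, -7.3, 52.4], [23.7, -7.3, 49.0], [32.1, -7.3, 43.9], [39.5, -7.3, 37.5], [45.5, -7.3, 29.8], [45.5, -7.3, 29.8], [45.5, -7.3, 29.8], [45.5, -7.3, 29.8]] max 52.4
```

```bash
python3 - <<'E'
from plan import *
s=sensors.state()["ee_pos"];g=np.array([890,125,350.])
w=[s+(g-s)*i/5 for i in range(1,6)]+[g+np.array([59,8,14])*i for i in (1,2,3)]
plan(w,[0]*8)
E
```

```text
[[51.3, -3.7, 29.5], [51.3, -3.7, 29.5], [51.3, -3.7, 29.5], [51.3, -3.7, 29.5], [51.3, -3.7, 29.5], [60.0, -9.5, 7.2], [60.0, -9.5, 7.2], [60.0, -9.5, 7.2]] max 60.0
```

```bash
python3 -m handwheel '{"grip":[255,255,255,255,255,255,255,255],"delta_pos":[[51,-4,30],[51,-4,30],[51,-4,30],[51,-4,30],[51,-4,30],[60,-10,7],[60,-10,7],[60,-12,7]],"turn":[0,0,0,0,0,0,0,0]}'; python3 st.py; python3 - <<'E'
from plan import *
S=sensors.state();s=S["ee_pos"];R=Ro.from_rotvec(S["eef_rot"]).as_matrix();print("tool z",R@[.743,-.669,0])
w=[s+np.array([58,8,20])*i for i in range(1,9)]
plan(w,[0]*8)
E
```

```text
t: 19.4
ee_pos: [1001.1, 153.9, 369.1]
eef_rot: [-1.663, -0.099, -0.09]
ft_force: [53.1, 4.7, 21.0]
grip_width: 27.8
t 19.4 tcp [1001.1  153.9  369.1] q [ 0.175  1.103  0.086 -0.117  1.85  -1.439] F [53.11  4.66 21.04] w 27.8
[[ 9.929e-01  1.188e-01 -1.000e-04]
 [ 1.120e-02 -9.330e-02  9.956e-01]
 [ 1.183e-01 -9.885e-01 -9.400e-02]]
tool z [0.65823638 0.07075488 0.74921867]
[[60.0, -13.6, 6.1], [60.0, -13.6, 6.1], [60.0, -13.6, 6.1], [60.0, -13.6, 6.1], [60.0, -13.6, 6.1], [60.0, -13.6, 6.1], [60.0, -13.6, 6.1], [60.0, -13.6, 6.1]] max 60.0
```

```bash
python3 -m handwheel '{"grip":[255,255,255,255,255,255,255,255],"delta_pos":[[58,-14,8],[58,-16,8],[58,-18,8],[58,-20,8],[58,-22,8],[58,-24,8],[58,-26,8],[58,-28,8]],"turn":[0,0,0,0,0,0,0,0]}'; python3 st.py; python3 - <<'E'
from plan import *
S=sensors.state();s=S["ee_pos"];R=Ro.from_rotvec(S["eef_rot"]).as_matrix();print("tool z",R@[.743,-.669,0])
w=[s+np.array([55,8,30])*i for i in range(1,9)]
plan(w,[0]*8)
E
```

```text
t: 20.4
ee_pos: [1053.1, 172.2, 486.1]
eef_rot: [-1.59, -0.359, -0.32]
ft_force: [-2.0, -0.7, -0.6]
grip_width: 28.1
t 20.4 tcp [1053.1  172.2  486.1] q [ 0.184  1.007  0.087 -0.116  1.63  -1.443] F [-2.04 -0.68 -0.59] w 28.1
[[ 0.9089  0.4169 -0.0141]
 [ 0.0337 -0.0396  0.9986]
 [ 0.4157 -0.9081 -0.05  ]]
tool z [0.39639901 0.05150746 0.91641956]
[[62.7, -4.6, 5.7], [62.7, -4.6, 5.7], [62.7, -4.6, 5.7], [62.7, -4.6, 5.7], [62.7, -4.6, 5.7], [62.7, -4.6, 5.7], [62.7, -4.6, 5.7], [62.7, -4.6, 5.7]] max 62.7
```

```bash
python3 -m handwheel '{"grip":[255,255,255,255,255,255,255,255],"delta_pos":[[60,-12,9],[60,-12,9],[60,-12,9],[60,-12,9],[60,-12,9],[60,-12,9],[60,-12,9],[60,-12,9]],"turn":[0,0,0,0,0,0,0,0]}'; python3 st.py; python3 - <<'E'
from plan import *
S=sensors.state();s=S["ee_pos"];R=Ro.from_rotvec(S["eef_rot"]).as_matrix();print("tool z",R@[.743,-.669,0])
b=vision.grab_frame("top")[:,:,::-1];a=vision.grab_frame("side")[:,:,::-1]
cv2.imwrite("pics/p5.png",np.hstack([cv2.resize(a,(400,300)),cv2.resize(b,(400,300))]))
cv2.imwrite("pics/p5b.png",a)
w=[s+np.array([55,8,30])*i for i in range(1,9)]
plan(w,[0]*8)
E
```

```text
t: 21.4
ee_pos: [1074.7, 196.1, 648.4]
eef_rot: [-1.483, -0.624, -0.557]
ft_force: [0.3, 0.4, -1.1]
grip_width: 27.9
t 21.4 tcp [1074.7  196.1  648.4] q [ 0.203  0.89   0.087 -0.121  1.417 -1.441] F [ 0.31  0.41 -1.1 ] w 27.9
[[ 0.7268  0.6857 -0.0406]
 [ 0.0369  0.02    0.9991]
 [ 0.6859 -0.7276 -0.0108]]
tool z [0.08125167 0.01404947 0.99639891]
[[59.1, 19.5, 5.3], [60.8, 16.2, 5.4], [60.8, 16.2, 5.4], [60.8, 16.2, 5.4], [60.8, 16.2, 5.4], [60.8, 16.2, 5.4], [60.8, 16.2, 5.4], [60.8, 16.2, 5.4]] max 60.8
```

View pics/p5.png

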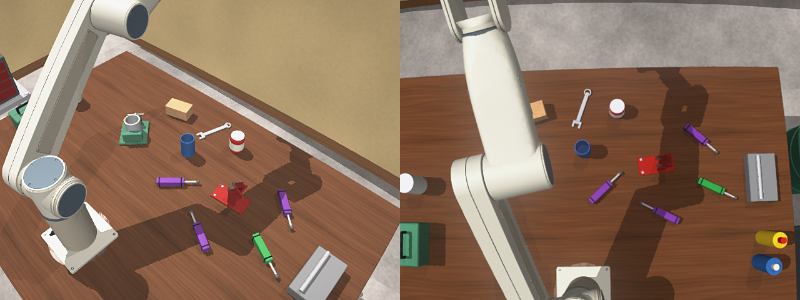

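```bash
python3 -m handwheel '{"grip":[255,255,255,255,255,255,255,255],"delta_pos":[[60,-8,9],[60,-8,9],[-30,-7,3],[-58,-13,6],[-58,-13,6],[-58,-13,6],[-58,-13,6],[-58,-13,6]],"turn":[0,0,0,0,0,0,0,0]}'; python3 st.py; cat > tl.py <<'E'
from plan import *
def tip(v=True):
    S=sensors.state();s=S["ee_pos"];R=Ro.from_rotvec(S["eef_rot"]).as_matrix();z=R@[.743,-.669,0];g=s-18.7*R[:,1];t=g-139*z
    if v: print("tool z",z.round(3),"grip",g.round(1),"tip",t.round(1))
    return s,R,z,g,t
E
python3 - <<'E'
from tl import *
s,R,z,g,t=tip()
tgt=np.array([503,271,150.]);d=tgt-t;print(d);w=[s+d*i/6 for i in range(1,7)]
plan(w,[0]*6)
E
```

```text
t: 22.5
ee_pos: [814.0, 221.0, 519.4]
eef_rot: [-1.442, -0.702, -0.632]
ft_force: [1.4, -0.1, -0.9]
grip_width: 27.8
t 22.5 tcp [814.  221.  519.4] q [ 0.327  0.259  1.431 -0.35   0.643 -1.1  ] F [ 1.4  -0.05 -0.91] w 27.8
[[ 0.6537  0.7552 -0.049 ]
 [ 0.0304  0.0385  0.9988]
 [ 0.7561 -0.6544  0.0023]]
tool z [-0.019 -0.003  1.   ] grip [799.9 220.3 531.6] tip [802.6 220.7 392.7]
[-299.57272571   50.25368327 -242.68312411]
[[-63.0, -10.9, 10.7], [-63.0, -10.9, 10.7], [-63.0, -10.9, 10.7], [-63.0, -10.9, 10.7], [-63.0, -10.9, 10.7], [-63.0, -10.9, 10.7]] max 63.0
```

```bash
python3 -m handwheel '{"grip":[255,255,255,255,255,255,255,255],"delta_pos":[[-54,-9,9],[-54,-9,9],[-54,-9,9],[-54,-9,9],[-54,-9,9],[-54,-9,9],[-30,-6,6],[0,0,0]],"turn":[0,0,0,0,0,0,0,0]}'; python3 st.py; python3 - <<'E'
from tl import *
b=vision.grab_frame("top")[:,:,::-1];a=vision.grab_frame("side")[:,:,::-1]
cv2.imwrite("pics/p6s.png",a);cv2.imwrite("pics/p6t.png",b)
cv2.imwrite("pics/p6.png",np.hstack([cv2.resize(a[80:240,140:300],(400,400)),cv2.resize(b[180:340,100:260],(400,400))]))
s,R,z,g,t=tip();print(proj("side",[t]),proj("top",[t]))
E
```

```text
t: 23.5
ee_pos: [524.4, 274.6, 300.9]
eef_rot: [-1.425, -0.696, -0.631]
ft_force: [0.7, -0.4, -1.3]
grip_width: 27.7
t 23.5 tcp [524.4 274.6 300.9] q [ 0.695  0.113  2.145 -1.309  0.474  0.174] F [ 0.69 -0.4  -1.29] w 27.7
[[ 0.6562  0.7527 -0.0537]
 [ 0.0208  0.0531  0.9984]
 [ 0.7543 -0.6562  0.0192]]
tool z [-0.018 -0.021  0.999] grip [512.  273.3 314.2] tip [514.5 276.2 175.3]
[[207.70976992 164.9782078 ]] [[169.06450026 261.31010672]]
```

View pics/p6.png

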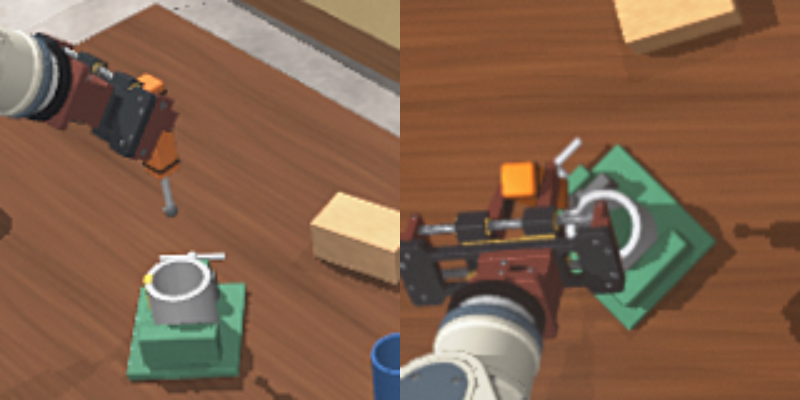

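```bash
cat > kin.py <<'E'
import numpy as np
from scipy.optimize import least_squares
from scipy.spatial.transform import Rotation as Ro
Rz=lambda a:Ro.from_rotvec([0,0,a]).as_matrix();Ry=lambda a:Ro.from_rotvec([0,a,0]).as_matrix()
data=[([1.31201,.42383,1.63069,0,1.08859,-.01898],[148.27,606.59,221.9]),
([1.319,1.176,.087,.003,1.594,-.011],[259.5,1061.2,305.6]),
([1.309,.259,1.719,.008,.888,-.026],[153,624.9,295.8]),
([1.138,-.849,2.45,.055,1.275,-.206],[33.6,139.6,294]),
([1.284,.204,2.452,.049,.109,-.091],[96.2,373.7,110.9]),
([1.288,.106,2.582,-.034,.108,-.005],[75.5,298.2,111.2]),
([-1.716,.704,.963,.021,1.483,-1.838],[-102.7,-831,308.9]),
([-.607,.513,1.75,-.054,.761,-.659],[523.2,-363.1,126.8]),
([.203,.89,.087,-.121,1.417,-1.441],[1074.7,196.1,648.4]),
([.695,.113,2.145,-1.309,.474,.174],[524.4,274.6,300.9])]
def fk(q,P):
    a1,h,b,L2,c,L3,L6=P
    R=Rz(q[0]);p=R@[a1,0,h];R=R@Ry(q[1]);p=p+R@[b,0,L2];R=R@Ry(q[2]);p=p+R@[c,0,L3]
    R=R@Rz(q[3])@Ry(q[4])@Rz(q[5]);p=p+R@[0,0,L6];return p,R
f=lambda P:np.concatenate([fk(q,P)[0]-t for q,t in data])
sol=least_squares(f,[50,350,0,450,0,450,300]);P=sol.x
A=np.array([[0,0,-1],[-1,0,0],[0,1,0.]])  # placeholder
def tool(R): return None
if __name__=="__main__":
    print(P.round(1),np.abs(sol.fun).max(),f(P).reshape(-1,3).round(1)[[3,9]])
    # orientation offset from last & first
    for q,rv in((data[9][0],[-1.425,-.696,-.631]),(data[8][0],[-1.483,-.624,-.557]),(data[7][0],[-1.27,1.042,-1.25])):
        print((fk(q,P)[1].T@Ro.from_rotvec(rv).as_matrix()).round(3))
E
python3 kin.py
```

```text
[ 3.100e+00  3.059e+02 -2.000e-01  5.626e+02  7.820e+01  4.847e+02
  3.015e+02] 12.5348685813141 [[11.5 -4.1  0.1]
 [ 3.2 -7.7 -1.6]]
[[ 0.001  0.001 -1.   ]
 [-1.     0.    -0.001]
 [ 0.     1.     0.001]]
[[ 0.    -0.001 -1.   ]
 [-1.     0.001 -0.   ]
 [ 0.001  1.    -0.001]]
[[ 0.001  0.    -1.   ]
 [-1.    -0.    -0.001]
 [-0.     1.     0.   ]]
```

```bash
cat > ik.py <<'E'
from kin import *
A=np.array([[0,0,-1],[-1,0,0],[0,1,0.]])
lo=np.array([-3,-.9,.09,-1.31,.11,-2.54]);hi=np.array([3,2.11,2.58,4.45,2.69,2.54])
a1,h,b,L2,c,L3,L6=P
def ik(tcp,Rg):
    R=Rg@A.T;w=np.array(tcp)-L6*R[:,2];out=[]
    q1=np.arctan2(w[1],w[0]);r=np.hypot(w[0],w[1])-a1;z=w[2]-h
    Le=np.hypot(c,L3);g=np.arctan2(c,L3);D=np.hypot(r,z);cq=(D*D-L2**2-Le**2)/(2*L2*Le)
    if abs(cq)>1:return out
    e=np.arccos(cq);q3=e-g
    q2=np.arctan2(r,z)-np.arctan2(Le*np.sin(e),L2+Le*np.cos(e))
    M=(Rz(q1)@Ry(q2+q3)).T@R
    q5=np.arccos(np.clip(M[2,2],-1,1));q4=np.arctan2(M[1,2],M[0,2]);q6=np.arctan2(M[2,1],-M[2,0])
    for k4 in(-2*np.pi,0,2*np.pi):
        for k6 in(-2*np.pi,0,2*np.pi):
            q=np.array([q1,q2,q3,q4+k4,q5,q6+k6]);m=np.minimum(q-lo,hi-q)
            if m.min()>0: out.append((m.min(),q))
    return out
def Rup(psi,tau=.838):
    # pointing p=(sin tau toward psi, -cos tau); x_g=(cos tau toward psi, sin tau)
    e=np.array([np.cos(psi),np.sin(psi),0]);k=np.array([0,0,1.])
    x=np.cos(tau)*e+np.sin(tau)*k;y=np.sin(tau)*e-np.cos(tau)*k;return np.c_[x,y,np.cross(x,y)]
def tcp_for(tip,Rg): 
    z=Rg@[.743,-.669,0];return np.array(tip)+139*z+18.7*Rg[:,1]
E
python3 - <<'E'
from ik import *
for ps in range(-180,181,15):
    Rg=Rup(np.radians(ps));row=[]
    for tip in [(503+26*np.cos(a),271+26*np.sin(a),95) for a in np.arange(8)*np.pi/4]+[(503,271,170),(584,-8,170),(584,-8,14)]:
        s=ik(tcp_for(tip,Rg),Rg);row.append(max(s,key=lambda v:v[0]) if s else None)
    mr=[None if v is None else round(float(v[0]),2) for v in row];print(ps,mr, row[0][1].round(2) if row[0] else "", row[10][1].round(2) if row[10] else "")
E
```

```text
-180 [0.64, 0.62, 0.61, 0.62, 0.64, 0.66, 0.67, 0.66, 0.6, 0.63, 0.86] [0.35 0.76 1.28 0.27 1.89 1.9 ] [-0.01  0.86  1.28 -0.01  1.83  1.56]
-165 [0.74, 0.74, 0.77, 0.78, 0.8, 0.81, 0.79, 0.76, 0.66, 0.65, 0.88] [0.42 0.78 1.24 0.12 1.95 1.72] [ 0.06  0.85  1.3  -0.15  1.81  1.4 ]
-150 [0.73, 0.73, 0.74, 0.77, 0.79, 0.8, 0.78, 0.75, 0.65, 0.72, 0.94] [ 0.49  0.79  1.23 -0.03  1.96  1.53] [ 0.13  0.83  1.35 -0.3   1.75  1.24]
-135 [0.76, 0.75, 0.76, 0.79, 0.81, 0.82, 0.81, 0.78, 0.67, 0.82, 0.88] [ 0.55  0.78  1.25 -0.18  1.93  1.35] [ 0.19  0.8   1.42 -0.43  1.66  1.11]
-120 [0.83, 0.81, 0.82, 0.84, 0.87, 0.88, 0.88, 0.85, 0.74, 0.74, 0.75] [ 0.62  0.75  1.3  -0.33  1.86  1.18] [ 0.25  0.76  1.51 -0.56  1.54  0.99]
-105 [0.85, 0.87, 0.88, 0.89, 0.88, 0.87, 0.85, 0.84, 0.83, 0.63, 0.62] [ 0.68  0.71  1.38 -0.46  1.76  1.03] [ 0.3   0.71  1.62 -0.69  1.39  0.9 ]
-90 [0.73, 0.74, 0.76, 0.76, 0.76, 0.74, 0.73, 0.72, 0.73, 0.52, 0.47] [ 0.74  0.66  1.48 -0.58  1.63  0.9 ] [ 0.33  0.66  1.74 -0.84  1.24  0.83]
-75 [0.61, 0.62, 0.64, 0.64, 0.64, 0.62, 0.6, 0.6, 0.62, 0.42, 0.31] [ 0.78  0.6
[... 1593 characters left out ...]
20 [0.13, 0.11, 0.12, 0.13, 0.16, 0.17, 0.17, 0.15, 0.04, 0.27, 0.4] [0.14 0.56 1.66 0.78 1.38 2.41] [-0.27  0.76  1.5   0.55  1.55  2.14]
135 [0.22, 0.21, 0.21, 0.23, 0.25, 0.27, 0.27, 0.25, 0.16, 0.42, 0.52] [0.18 0.63 1.55 0.66 1.54 2.32] [-0.21  0.81  1.41  0.42  1.67  2.02]
150 [0.34, 0.32, 0.32, 0.34, 0.36, 0.38, 0.38, 0.37, 0.29, 0.59, 0.66] [0.23 0.68 1.44 0.54 1.68 2.2 ] [-0.15  0.84  1.34  0.28  1.76  1.88]
165 [0.48, 0.46, 0.45, 0.47, 0.49, 0.51, 0.52, 0.5, 0.43, 0.65, 0.81] [0.29 0.73 1.35 0.41 1.8  2.06] [-0.08  0.86  1.3   0.14  1.81  1.73]
180 [0.64, 0.62, 0.61, 0.62, 0.64, 0.66, 0.67, 0.66, 0.6, 0.63, 0.86] [0.35 0.76 1.28 0.27 1.89 1.9 ] [-0.01  0.86  1.28 -0.01  1.83  1.56]
```

```bash
python3 - <<'E'
from ik import *
from tl import *
s,Rn,z,g,t=tip()
p=Rn[:,1]
for ps in(-50,-60,-70):
    Rf=Rup(np.radians(ps));dp=Rf[:,1]-p;phi=np.arctan2(dp[1],dp[0]);n=np.array([-np.sin(phi),np.cos(phi),0])
    # rotation taking p to pf about horizontal axis
    f=lambda v:v-n*(v@n)
    a,b_=f(p),f(Rf[:,1]);ang=np.arctan2(np.cross(a,b_)@n,a@b_)
    Rpre=Ro.from_rotvec(-ang*n).as_matrix()@Rf
    D=Rn.T@Rpre;dl=Ro.from_matrix(D).as_rotvec()
    print(ps,"phi",np.degrees(phi).round(1),"ang",np.degrees(ang).round(1),"delta",dl.round(3))
    for r,zz in((600,450),(750,450)):
        for RR in(Rpre,Ro.from_rotvec(-ang/2*n).as_matrix()@Rf,Rf):
            so=ik([r*np.cos(phi),r*np.sin(phi),zz],RR);print(r,[ (v[0].round(2),v[1].round(2)) for v in so])
    print("mid",[ (v[0].round(2),v[1].round(2)) for v in ik([450,-300,400],Rpre)])
E
```

```text
tool z [-0.018 -0.021  0.999] grip [512.  273.3 314.2] tip [514.5 276.2 175.3]
-50 phi -114.0 ang -54.4 delta [-0.     1.285 -0.   ]
600 [(np.float64(0.04), array([-2.27,  0.49,  1.24,  0.64,  2.  , -2.5 ]))]
600 []
600 []
750 [(np.float64(0.21), array([-2.22,  0.77,  0.78,  0.73,  2.11, -2.33]))]
750 []
750 []
mid [(np.float64(0.54), array([-0.96, -0.05,  2.04,  0.98,  0.89, -1.83]))]
-60 phi -118.8 ang -61.9 delta [0.    1.486 0.   ]
600 [(np.float64(0.19), array([-2.33,  0.51,  1.2 ,  0.61,  2.04, -2.35]))]
600 []
600 []
750 [(np.float64(0.37), array([-2.29,  0.8 ,  0.72,  0.71,  2.18, -2.17]))]
750 []
750 []
mid [(np.float64(0.54), array([-0.96, -0.05,  2.04,  0.98,  0.89, -1.63]))]
-70 phi -123.7 ang -68.5 delta [ 0.     1.673 -0.   ]
600 [(np.float64(0.32), array([-2.4 ,  0.54,  1.17,  0.58,  2.09, -2.22]))]
600 []
600 []
750 [(np.float64(0.45), array([-2.36,  0.83,  0.66,  0.68,  2.24, -2.03]))]
750 [(np.float64(0.03), array([-2.39,  0.54,  1.07,  0.62,  1.69, -2.51]))]
750 []
mid [(np.float64(0.54), array([-0.96, -0.05,  2.04,  0.98,  0.89, -1.44]))]
```

```bash
python3 - <<'E'
from ik import *
from tl import *
s,Rn,z,g,t=tip()
def best(p,R):
    so=ik(p,R);return (round(max(so,key=lambda v:v[0])[0],2),max(so,key=lambda v:v[0])[1].round(2)) if so else None
for az in(28,15,0,-15,-30,-50,-70,-90,-105,-119):
    print(az,[(r,zz,best([r*np.cos(np.radians(az)),r*np.sin(np.radians(az)),zz],Rn)) for r,zz in((600,400),(600,500),(500,500),(450,500),(400,500),(400,600))if best([r*np.cos(np.radians(az)),r*np.sin(np.radians(az)),zz],Rn)][:6] if az in(0,-119) else [(r,zz,b[0]) for r,zz in((600,400),(600,500),(500,500),(450,500),(400,500),(400,600)) for b in [best([r*np.cos(np.radians(az)),r*np.sin(np.radians(az)),zz],Rn)] if b])
E
```

```text
tool z [-0.018 -0.021  0.999] grip [512.  273.3 314.2] tip [514.5 276.2 175.3]
28 [(600, 400, np.float64(0.39)), (600, 500, np.float64(0.6)), (500, 500, np.float64(0.57)), (450, 500, np.float64(0.5)), (400, 500, np.float64(0.4)), (400, 600, np.float64(0.38))]
15 [(600, 400, np.float64(0.28)), (600, 500, np.float64(0.49)), (500, 500, np.float64(0.53)), (450, 500, np.float64(0.44)), (400, 500, np.float64(0.33)), (400, 600, np.float64(0.31))]
0 [(600, 400, (np.float64(0.2), array([-0.04, -0.07,  2.06,  0.28,  0.31, -1.89]))), (600, 500, (np.float64(0.43), array([-0.04, -0.17,  1.92,  0.16,  0.54, -1.76]))), (500, 500, (np.float64(0.5), array([-0.06, -0.37,  2.05,  0.17,  0.61, -1.77]))), (450, 500, (np.float64(0.42), array([-0.07, -0.48,  2.11,  0.17,  0.66, -1.77]))), (400, 500, (np.float64(0.31), array([-0.09, -0.59,  2.16,  0.18,  0.74, -1.78]))), (400, 600, (np.float64(0.3), array([-0.09, -0.6 ,  1.96,  0.15,  0.94, -1.74])))]
-15 [(600, 500, np.float64(0.13)), (500, 500, np.float64(0.1)), (450, 500, np.float64(0.08)), (400, 500, np.float64(0.05)), (400, 600, np.float64(0.2))]
-30 []
-50 []
-70 []
-90 []
-105 [(600, 400, np.float64(0.02)), (450, 500, np.float64(0.02)), (400, 500, np.float64(0.06))]
-119 [(600, 400, (np.float64(0.15), array([-2.34,  0.55,  1.26,  0.58,  1.97,  2.39]))), (600, 500, (np.float64(0.04), array([-2.34,  0.49,  1.13,  0.64,  2.12,  2.5 ]))), (500, 500, (np.float64(0.13), array([-2.37,  0.32,  1.38,  0.59,  2.08,  2.41]))), (450, 500, (np.float64(0.17), array([-2.4 ,  0.24,  1.49,  0.57,  2.07,  2.37]))), (400, 500, (np.float64(0.2), array([-2.43,  0.16,  1.59,  0.54,  2.07,  2.34]))), (400, 600, (np.float64(0.07), array([-2.43,  0.12,  1.43,  0.62,  2.24,  2.47])))]
```

```bash
cat >> plan.py <<'E'
def chk(wps,turns):
    from ik import ik
    R=Ro.from_rotvec(sensors.state()["eef_rot"]).as_matrix();o=[]
    for w,t in zip(wps,turns):
        R=R@Ro.from_rotvec([0,t,0]).as_matrix();so=ik(w,R);o.append(round(float(max(v[0] for v in so)),2) if so else None)
    print("margins",o)
E
python3 - <<'E'
from plan import *
s=sensors.state()["ee_pos"]
A=[np.array([540,130,430.]),np.array([560,0,500.])]
w=[s+(A[0]-s)*i/4 for i in(1,2,3,4)]+[A[0]+(A[1]-A[0])*i/3 for i in(1,2,3)]
w+=[np.array(cyl(560,-6,500))]
# then arc
w2=[np.array(cyl(555-2*i,-6-6*i,500)) for i in range(1,9)]
w3=[np.array(cyl(540+25*i,-54-5.6*i,490)) for i in range(1,13)]
T=[0,.0,.18,.18,.18,.18,.18,.18]+[.18]*8
p,R=plan(w,T);plan(w2,T[8:],p,R)
chk(w+w2+w3,T+[0]*12)
E
```

```text
[[25.8, -20.2, -35.6], [25.8, -20.2, -35.6], [25.8, -20.2, -35.6], [31.7, -20.2, -30.4], [35.0, -12.5, -32.9], [40.3, -12.5, -26.1], [44.4, -12.5, -18.5], [43.7, -5.4, -38.7]] max 44.4
[[43.5, -15.0, -36.4], [48.0, -15.6, -28.2], [49.3, -19.7, -22.4], [49.6, -23.6, -16.8], [49.0, -27.2, -11.6], [47.7, -30.4, -6.9], [45.9, -33.3, -3.0], [43.8, -35.8, 0.3]] max 49.6
margins [0.16, 0.33, 0.33, 0.34, 0.35, 0.39, 0.45, 0.5, 0.58, 0.63, 0.65, 0.67, 0.7, 0.74, 0.77, 0.81, 0.88, 0.97, 1.06, 1.08, 1.0, 0.92, 0.84, 0.74, 0.64, 0.5, 0.26, None]
```

Good margins. I need the hand leaning the other way (ψ≈-60°) before I can reach the pipe and pot, so I'm going round now.

```bash
python3 -m handwheel '{"grip":[255,255,255,255,255,255,255,255],"delta_pos":[[26,-20,-36],[26,-20,-36],[26,-20,-36],[32,-20,-30],[35,-13,-33],[40,-13,-26],[44,-13,-19],[44,-6,-39]],"turn":[0,0,0.18,0.18,0.18,0.18,0.18,0.18]}'; python3 st.py
python3 - <<'E'
from plan import *
s=sensors.state()["ee_pos"];az=np.degrees(np.arctan2(s[1],s[0]));r=np.hypot(s[0],s[1]);print(az,r)
w=[np.array(cyl(r+(545-r)*i/8,az-6.2*i,s[2]+(490-s[2])*i/8)) for i in range(1,9)]
T=[.18]*8
plan(w,T);chk(w,T)
E
```

```text
t: 24.6
ee_pos: [562.0, -71.1, 522.0]
eef_rot: [-0.839, 0.16, -1.271]
ft_force: [1.0, 0.4, -2.0]
grip_width: 28.0
t 24.6 tcp [562.  -71.1 522. ] q [-0.298 -0.245  1.95   0.481  0.638 -1.075] F [ 0.97  0.44 -1.96] w 28.0
[[ 0.3281  0.7745  0.5408]
 [-0.8842  0.0503  0.4644]
 [ 0.3325 -0.6305  0.7013]]
-7.207454946591452 566.5209295654556
[[47.0, -11.0, -37.9], [49.6, -15.8, -31.9], [51.1, -20.3, -25.9], [51.5, -24.4, -20.1], [51.0, -28.3, -14.7], [49.8, -31.7, -10.0], [48.1, -34.7, -5.9], [46.0, -37.2, -2.7]] max 51.5
margins [0.59, 0.65, 0.67, 0.69, 0.71, 0.74, 0.78, 0.81]
```

```bash
python3 -m handwheel '{"grip":[255,255,255,255,255,255,255,255],"delta_pos":[[47,-11,-38],[50,-16,-32],[51,-20,-26],[52,-24,-20],[51,-28,-15],[50,-32,-10],[48,-35,-6],[46,-37,-3]],"turn":[0.18,0.18,0.18,0.18,0.18,0.18,0.18,0.18]}'; python3 st.py
python3 - <<'E'
from plan import *
s=sensors.state()["ee_pos"];az=np.degrees(np.arctan2(s[1],s[0]));r=np.hypot(s[0],s[1]);print(az,r)
w=[np.array(cyl(r+20*i,az+(-100-az)*i/8,470)) for i in range(1,9)]
T=[.0]*8
plan(w,T);chk(w,T)
E
```

```text
t: 25.6
ee_pos: [285.1, -469.3, 501.0]
eef_rot: [0.271, 1.278, -1.689]
ft_force: [0.8, -1.0, -1.9]
grip_width: 27.8
t 25.6 tcp [ 285.1 -469.3  501. ] q [-1.507  0.035  1.758  0.92   1.399 -0.721] F [ 0.84 -0.98 -1.86] w 27.8
[[-0.5104  0.7848  0.3516]
 [-0.5519  0.0146 -0.8338]
 [-0.6595 -0.6196  0.4256]]
-58.72233445861631 549.1349199659569
[[61.1, -8.5, 9.4], [41.9, -31.8, 18.6], [42.8, -35.8, 14.2], [43.1, -39.5, 9.4], [43.0, -42.9, 4.2], [42.4, -46.0, -1.3], [41.3, -48.8, -7.1], [39.6, -51.2, -13.1]] max 61.1
margins [0.85, 0.93, 1.02, 1.1, 1.03, 0.95, 0.88, 0.8]
```

```bash
python3 -m handwheel '{"grip":[255,255,255,255,255,255,255,255],"delta_pos":[[55,-10,9],[45,-32,18],[43,-36,14],[43,-40,9],[43,-43,4],[42,-46,-1],[41,-49,-7],[40,-51,-13]],"turn":[0,0,0,0,0,0,0,0]}'; python3 st.py
cat > psi.py <<'E'
from ik import *
from plan import *
S=sensors.state();s=S["ee_pos"];Rn=Ro.from_rotvec(S["eef_rot"]).as_matrix();p=Rn[:,1]
az=np.degrees(np.arctan2(s[1],s[0]));r=np.hypot(s[0],s[1]);print("az,r",az.round(1),r.round(0),"p",p.round(3))
for ps in(-55,-60,-65,-75):
    Rf=Rup(np.radians(ps));dp=Rf[:,1]-p;phi=np.arctan2(dp[1],dp[0]);n=np.array([-np.sin(phi),np.cos(phi),0])
    f=lambda v:v-n*(v@n)
    a,b_=f(p),f(Rf[:,1]);ang=np.arctan2(np.cross(a,b_)@n,a@b_)
    dl=Ro.from_matrix(Rn.T@Ro.from_rotvec(-ang*n).as_matrix()@Rf).as_rotvec();print(ps,"phi",np.degrees(phi).round(1),"ang",np.degrees(ang).round(1),"delta",dl.round(2))
E
python3 psi.py; python3 - <<'E'
from plan import *
s=sensors.state()["ee_pos"];az=np.degrees(np.arctan2(s[1],s[0]));r=np.hypot(s[0],s[1])
w=[np.array(cyl(r+40*i,max(az-4*i,-120),s[2]+8*i)) for i in range(1,9)]
plan(w,[0]*8);chk(w,[0]*8)
E
```

```text
t: 26.6
ee_pos: [-133.7, -701.7, 482.8]
eef_rot: [0.254, 1.264, -1.728]
ft_force: [0.9, -1.1, -0.8]
grip_width: 27.6
t 26.6 tcp [-133.7 -701.7  482.8] q [-2.079  0.583  1.044  0.812  1.902 -0.974] F [ 0.88 -1.12 -0.84] w 27.6
[[-0.5312  0.7751  0.3421]
 [-0.5609 -0.0191 -0.8277]
 [-0.635  -0.6316  0.4449]]
az,r -100.8 714.0 p [ 0.775 -0.019 -0.632]
-55 phi -120.6 ang -55.6 delta [-0.   -1.21  0.  ]
-60 phi -122.9 ang -59.5 delta [-0.   -1.11  0.  ]
-65 phi -125.2 ang -63.2 delta [-0.   -1.01  0.  ]
-75 phi -129.8 ang -70.0 delta [-0.   -0.82  0.  ]
[[41.7, -50.1, 6.3], [41.3, -53.7, 0.7], [40.3, -56.9, -5.2], [38.9, -59.8, -11.4], [34.8, -53.7, -8.6], [25.0, -19.9, 25.4], [25.0, -19.9, 25.4], [25.0, -19.9, 25.4]] max 59.8
margins [0.71, 0.56, 0.26, None, None, None, None, None]
```

```bash
python3 - <<'E'
from plan import *
s=sensors.state()["ee_pos"];d=60*np.array([np.cos(np.radians(-122)),np.sin(np.radians(-122)),.12])
plan([s+d*i for i in range(1,3)],[0]*8)
E
```

```text
[[40.9, -28.2, 34.4], [40.9, -28.2, 34.4]] max 40.9
```

```bash
python3 -m handwheel '{"grip":[255,255,255,255,255,255,255,255],"delta_pos":[[40,-28,34],[40,-28,34],[40,-28,34],[40,-28,34],[40,-28,34],[40,-28,34],[40,-28,34],[40,-28,34]],"turn":[0,0,0,0,0,0,0,0]}'; python3 st.py; python3 psi.py;  python3 - <<'E'
from plan import *
s=sensors.state()["ee_pos"];d=60*np.array([np.cos(np.radians(-122)),np.sin(np.radians(-122)),.12])
plan([s+d*i for i in range(1,3)],[0]*8)
E
```

```text
t: 27.6
ee_pos: [-299.0, -894.8, 470.2]
eef_rot: [0.283, 1.174, -1.929]
ft_force: [0.2, 0.0, -0.5]
grip_width: 27.8
t 27.6 tcp [-299.  -894.8  470.2] q [-2.153  1.114  0.086  0.981  2.035 -0.64 ] F [ 0.21  0.01 -0.5 ] w 27.8
[[-0.6228  0.7512  0.2188]
 [-0.5396 -0.2099 -0.8154]
 [-0.5666 -0.6258  0.536 ]]
az,r -108.5 943.0 p [ 0.751 -0.21  -0.626]
-55 phi -129.2 ang -43.3 delta [-0.   -1.37  0.  ]
-60 phi -131.2 ang -48.0 delta [-0.   -1.26  0.  ]
-65 phi -133.3 ang -52.4 delta [-0.   -1.15  0.  ]
-75 phi -137.7 ang -60.5 delta [-0.   -0.94 -0.  ]
[[43.2, -17.7, 38.4], [43.2, -17.7, 38.4]] max 43.2
```

```bash
python3 - <<'E'
from plan import *
s=sensors.state()["ee_pos"];a=np.radians(-145);d=60*np.array([np.cos(a),np.sin(a),.15])
plan([s+d*i for i in range(1,3)],[0]*8)
E
```

```text
[[44.1, -35.3, 22.1], [44.1, -35.3, 22.1]] max 44.1
```

```bash
python3 -m handwheel '{"grip":[255,255,255,255,255,255,255,255],"delta_pos":[[44,-35,22],[44,-34,23],[44,-33,24],[44,-32,25],[44,-31,26],[44,-30,27],[44,-29,28],[44,-28,29]],"turn":[0,0,0,0,0,0,0,0]}'; python3 st.py; python3 psi.py;  python3 - <<'E'
from plan import *
s=sensors.state()["ee_pos"]
for az in(-120,-135,-150):
    a=np.radians(az);d=60*np.array([np.cos(a),np.sin(a),.15])
    plan([s+d*i for i in range(1,3)],[0]*8)
E
```

```text
t: 28.6
ee_pos: [-483.1, -878.9, 457.0]
eef_rot: [0.278, 1.013, -2.256]
ft_force: [0.3, -0.8, -1.3]
grip_width: 28.0
t 28.6 tcp [-483.1 -878.9  457. ] q [-2.335  1.137  0.086  0.984  1.851 -0.779] F [ 0.3 -0.8 -1.3] w 28.0
[[-0.7717  0.6325  0.0661]
 [-0.4695 -0.4966 -0.7301]
 [-0.4289 -0.5944  0.6802]]
az,r -118.8 1003.0 p [ 0.633 -0.497 -0.594]
-55 phi -151.4 ang -21.1 delta [-0.   -1.67  0.  ]
-60 phi -150.6 ang -26.7 delta [-0.   -1.54 -0.  ]
-65 phi -150.9 ang -32.2 delta [ 0.   -1.41  0.  ]
-75 phi -153.3 ang -42.6 delta [-0.   -1.16 -0.  ]
[[43.7, 1.5, 42.1], [43.7, 1.5, 42.1]] max 43.7
[[48.8, -11.1, 34.3], [48.8, -11.1, 34.3]] max 48.8
[[50.3, -23.3, 24.6], [50.3, -23.3, 24.6]] max 50.3
```

```bash
python3 - <<'E'
from plan import *
s=sensors.state()["ee_pos"]
for az in(-185,-175):
    a=np.radians(az);d=60*np.array([np.cos(a),np.sin(a),.1])
    plan([s+d*i for i in range(1,3)],[0]*8)
E

```

```text
[[41.1, -44.0, -3.7], [41.1, -44.0, -3.7]] max 44.0
[[46.0, -38.8, 3.9], [46.0, -38.8, 3.9]] max 46.0
```

```bash
python3 -m handwheel '{"grip":[255,255,255,255,255,255,255,255],"delta_pos":[[44,-41,0],[44,-41,0],[44,-40,2],[45,-40,2],[45,-39,4],[46,-39,4],[46,-38,6],[46,-38,6]],"turn":[0,0,0,0,0,0,0,0]}'; python3 st.py; python3 psi.py;  python3 - <<'E'
from plan import *
s=sensors.state()["ee_pos"]
for az in(-150,-165,-180):
    a=np.radians(az);d=60*np.array([np.cos(a),np.sin(a),.1])
    plan([s+d*i for i in range(1,3)],[0]*8)
E
```

```text
t: 29.6
ee_pos: [-736.1, -693.8, 439.2]
eef_rot: [0.236, 0.898, -2.525]
ft_force: [0.5, -0.5, -0.5]
grip_width: 27.6
t 29.6 tcp [-736.1 -693.8  439.2] q [-2.653  1.167  0.086  1.025  1.831 -0.987] F [ 0.51 -0.53 -0.47] w 27.6
[[-0.8854  0.4647 -0.0107]
 [-0.3537 -0.6884 -0.6332]
 [-0.3016 -0.5569  0.7739]]
az,r -136.7 1012.0 p [ 0.465 -0.688 -0.557]
-55 phi 115.7 ang -8.2 delta [-0.   -1.97 -0.  ]
-60 phi 154.3 ang -9.6 delta [ 0.   -1.83  0.  ]
-65 phi 174.4 ang -14.1 delta [-0.   -1.69  0.  ]
-75 phi -173.8 ang -25.2 delta [-0.   -1.41  0.  ]
[[54.8, -6.8, 24.2], [54.8, -6.8, 24.2]] max 54.8
[[55.0, -19.6, 15.1], [55.0, -19.6, 15.1]] max 55.0
[[51.3, -31.2, 5.3], [51.3, -31.2, 5.3]] max 51.3
```

```bash
cat > ret.py <<'E'
import sys
from plan import *
from ik import ik
S=sensors.state();s=S["ee_pos"];R=Ro.from_rotvec(S["eef_rot"]).as_matrix()
ds=np.linspace(-3,3,1201);zz=[(R@Ro.from_rotvec([0,d,0]).as_matrix()@[.743,-.669,0]) for d in ds];k=int(np.argmax([z[2] for z in zz]));print("delta",ds[k].round(3),"tool z",zz[k].round(3))
E
python3 ret.py; python3 - <<'E'
from plan import *
s=sensors.state()["ee_pos"];az=np.degrees(np.arctan2(s[1],s[0]));r=np.hypot(s[0],s[1])
# path: spiral
w=[];a,rr=az,r
for i in range(27):
    rr=max(rr-52,420) if i<15 else min(rr+20,560)
    dr=52 if rr>420 else 0
    st=np.degrees(np.sqrt(max(60**2-(52 if i<11 else 15)**2,400))/rr); a+=st
    w.append(np.array(cyl(rr,min(a,25),450)))
print([(int(np.hypot(x[0],x[1])),round(float(np.degrees(np.arctan2(x[1],x[0]))))) for x in w])
T=[0]*6+[-.18]*10+[-.1]+[0]*10
chk(w,T);T2=[-.18]*11+[0]*16;chk(w,T2)
plan(w[:8],T)
E
```

```text
delta -1.94 tool z [-0.081  0.117  0.99 ]
[(959, -135), (907, -133), (855, -131), (803, -129), (751, -127), (699, -124), (647, -121), (595, -119), (543, -115), (491, -112), (439, -108), (420, -100), (420, -92), (420, -84), (420, -76), (440, -69), (460, -62), (480, -55), (500, -48), (520, -42), (540, -35), (560, -29), (560, -24), (560, -18), (560, -12), (560, -6), (560, 0)]
margins [0.38, 0.4, 0.42, 0.43, 0.45, 0.47, 0.48, 0.5, 0.51, 0.33, 0.16, 0.07, None, None, None, 0.08, 0.28, 0.21, 0.27, 0.39, 0.28, 0.23, 0.21, 0.21, 0.22, 0.24, 0.27]
margins [0.38, 0.4, 0.42, 0.43, 0.24, 0.03, None, None, None, None, None, None, None, None, None, None, 0.28, 0.21, 0.27, 0.39, 0.28, 0.23, 0.21, 0.21, 0.22, 0.24, 0.27]
[[-60.3, 11.5, -1.3], [-57.3, 16.0, -10.8], [-57.5, 14.4, -12.0], [-57.6, 12.7, -13.3], [-57.7, 10.9, -14.6], [-57.7, 8.9, -16.1], [-57.6, 6.8, -17.6], [-59.9, 4.5, -8.6]] max 60.3
```

```bash
cat > path.py <<'E'
from plan import *
def pl(pts,step=61):
    s=sensors.state()["ee_pos"];P=[s]+[np.array(p,float) for p in pts];w=[]
    for a,b in zip(P[:-1],P[1:]):
        n=int(np.ceil(np.linalg.norm(b-a)/step));w+=[a+(b-a)*i/n for i in range(1,n+1)]
    return w
E
python3 - <<'E'
from path import *
w=pl([(60,-460,450),(430,-170,450),(515,270,340)]);n=len(w);print(n)
for k in (10,12,14,16,18):
    T=([0]*k+[-.18]*10+[-.14]+[0]*30)[:n];chk(w,T)
plan(w[:8],[0]*8)
E
```

```text
30
margins [0.38, 0.39, 0.41, 0.43, 0.46, 0.48, 0.52, 0.56, 0.6, 0.66, 0.57, 0.5, 0.43, 0.38, 0.32, 0.28, 0.26, 0.25, 0.27, 0.3, 0.27, 0.24, 0.23, 0.24, 0.27, 0.29, 0.32, 0.35, 0.37, 0.4]
margins [0.38, 0.39, 0.41, 0.43, 0.46, 0.48, 0.52, 0.56, 0.6, 0.66, 0.57, 0.5, 0.43, 0.38, 0.32, 0.28, 0.26, 0.25, 0.27, 0.3, 0.27, 0.24, 0.23, 0.24, 0.27, 0.29, 0.32, 0.35, 0.37, 0.4]
margins [0.38, 0.39, 0.41, 0.43, 0.46, 0.48, 0.52, 0.56, 0.6, 0.66, 0.57, 0.5, 0.43, 0.38, 0.32, 0.28, 0.26, 0.25, 0.27, 0.3, 0.27, 0.24, 0.23, 0.24, 0.27, 0.29, 0.32, 0.35, 0.37, 0.4]
margins [0.38, 0.39, 0.41, 0.43, 0.46, 0.48, 0.52, 0.56, 0.6, 0.66, 0.57, 0.5, 0.43, 0.38, 0.32, 0.28, 0.26, 0.25, 0.27, 0.3, 0.27, 0.24, 0.23, 0.24, 0.27, 0.29, 0.32, 0.35, 0.37, 0.4]
margins [0.38, 0.39, 0.41, 0.43, 0.46, 0.48, 0.52, 0.56, 0.6, 0.66, 0.57, 0.5, 0.43, 0.38, 0.32, 0.28, 0.26, 0.25, 0.27, 0.3, 0.27, 0.24, 0.23, 0.24, 0.27, 0.29, 0.32, 0.35, 0.37, 0.4]
[[-56.5, 14.5, -10.6], [-56.5, 14.5, -10.6], [-56.5, 14.5, -10.6], [-56.5, 14.5, -10.6], [-56.5, 14.5, -10.6], [-56.5, 14.5, -10.6], [-56.5, 14.5, -10.6], [-56.5, 14.5, -10.6]] max 56.5
```

```bash
python3 -m handwheel '{"grip":[255,255,255,255,255,255,255,255],"delta_pos":[[-40,10,-8],[-58,15,-11],[-58,15,-11],[-58,15,-11],[-58,15,-11],[-58,15,-11],[-58,15,-11],[-58,15,-11]],"turn":[0,0,0,0,0,0,0,0]}'; python3 st.py; python3 - <<'E'
from path import *
w=pl([(60,-460,450),(430,-170,450),(515,270,340)]);n=len(w);print(n)
T=[0]*3+[-.18]*10+[-.14]+[0]*20
plan(w[:8],T);chk(w,T)
E
```

```text
t: 30.6
ee_pos: [-311.3, -566.1, 441.0]
eef_rot: [0.231, 0.891, -2.55]
ft_force: [0.0, -1.9, 0.0]
grip_width: 27.8
t 30.6 tcp [-311.3 -566.1  441. ] q [-2.503  0.256  1.677  1.031  1.314 -1.484] F [ 0.02 -1.9   0.02] w 27.8
[[-0.895   0.4458 -0.0157]
 [-0.339  -0.7027 -0.6255]
 [-0.2899 -0.5545  0.78  ]]
23
[[-53.0, 12.3, -9.3], [-53.0, 12.3, -9.3], [-53.0, 12.3, -9.3], [-53.0, 12.3, -9.3], [-53.8, 12.3, 0.3], [-52.9, 12.3, 9.9], [-50.2, 12.3, 19.2], [-55.8, -4.9, 17.8]] max 55.8
margins [0.57, 0.62, 0.62, 0.54, 0.47, 0.42, 0.37, 0.32, 0.28, 0.25, 0.25, 0.27, 0.31, 0.26, 0.23, 0.23, 0.25, 0.27, 0.3, 0.33, 0.36, 0.38, 0.41]
```

```bash
python3 -m handwheel '{"grip":[255,255,255,255,255,255,255,255],"delta_pos":[[-60,14,-10],[-60,14,-10],[-60,14,-10],[-53,12,-9],[-54,12,0],[-53,12,10],[-52,10,19],[-56,-5,18]],"turn":[0,0,0,-0.18,-0.18,-0.18,-0.18,-0.18]}'; python3 st.py; python3 ret.py;python3 - <<'E'
from path import *
w=pl([(430,-170,450),(515,270,340)]);n=len(w);print(n)
T=[-.18]*6+[0]*20
plan(w[:8],T);chk(w,T)
E
```

```text
t: 31.6
ee_pos: [131.4, -412.6, 456.1]
eef_rot: [-0.902, 0.488, -2.261]
ft_force: [0.8, -0.2, -3.7]
grip_width: 27.6
t 31.6 tcp [ 131.4 -412.6  456.1] q [-1.643 -0.493  2.29   0.908  0.655 -1.752] F [ 0.75 -0.19 -3.71] w 27.6
[[-0.5545  0.4297  0.7126]
 [-0.6855 -0.7214 -0.0984]
 [ 0.4718 -0.543   0.6946]]
delta -0.975 tool z [-0.08   0.136  0.987]
15
[[-47.8, -6.2, 26.4], [-42.3, -6.2, 34.5], [-35.5, -6.2, 41.5], [-27.5, -6.2, 47.2], [-18.6, -6.2, 51.4], [-9.1, -6.2, 53.9], [0.7, -6.2, 54.6], [-30.1, -27.6, 40.7]] max 54.6
margins [0.27, 0.25, 0.26, 0.28, 0.27, 0.23, 0.22, 0.22, 0.24, 0.27, 0.3, 0.33, 0.36, 0.39, 0.41]
```

```bash
python3 -m handwheel '{"grip":[255,255,255,255,255,255,255,255],"delta_pos":[[-52,-7,29],[-47,-7,38],[-39,-7,45],[-30,-7,50],[-20,-7,54],[-10,-7,56],[-5,-10,56],[-30,-28,41]],"turn":[-0.18,-0.18,-0.18,-0.18,-0.18,-0.08,0,0]}'; python3 st.py; python3 ret.py;python3 - <<'E'
from path import *
from tl import tip
s,R,z,g,t=tip()
tgt=np.array([503,271,125.]);d=tgt-t;P=s+d;print(P)
w=pl([P+[0,-40,40],P]);n=len(w);print(n)
T=[0]*20
plan(w[:8],T);chk(w,T)
E
```

```text
t: 32.6
ee_pos: [376.8, -220.0, 493.8]
eef_rot: [-1.448, 0.343, -1.807]
ft_force: [1.2, -0.9, -1.9]
grip_width: 27.4
t 32.6 tcp [ 376.8 -220.   493.8] q [-0.109 -0.396  2.1   -0.822  0.988  0.075] F [ 1.16 -0.86 -1.87] w 27.4
[[-0.047   0.4007  0.915 ]
 [-0.7082 -0.6594  0.2523]
 [ 0.7044 -0.6362  0.3148]]
delta -0.42 tool z [-0.023  0.037  0.999]
tool z [-0.303 -0.085  0.949] grip [ 369.3 -207.6  505.7] tip [ 411.4 -195.8  373.8]
[468.37659782 246.84226743 245.01214684]
9
[[-56.7, -14.0, 15.7], [-56.7, -14.0, 15.7], [-56.7, -14.0, 15.7], [-56.7, -14.0, 15.7], [-56.7, -14.0, 15.7], [-56.7, -14.0, 15.7], [-56.7, -14.0, 15.7], [-56.7, -14.0, 15.7]] max 56.7
margins [0.41, 0.38, 0.37, 0.38, 0.4, 0.42, 0.44, 0.47, 0.48]
```

```bash
python3 - <<'E'
from path import *
S=sensors.state();s=S["ee_pos"];R=Ro.from_rotvec(S["eef_rot"]).as_matrix()@Ro.from_rotvec([0,-.42,0]).as_matrix()
z=R@[.743,-.669,0];P=np.array([503,271,140.])+139*z+18.7*R[:,1];print(P)
w=pl([P+[0,-30,30],P],60);T=[-.18,-.18,-.06]+[0]*20;print(len(w))
plan(w[:8],T);chk(w,T)
E
```

```text
[507.33251965 263.82410646 266.9449772 ]
10
[[-51.8, -13.5, 19.1], [-47.5, -13.5, 28.1], [-41.8, -13.5, 36.1], [-39.5, -13.5, 38.6], [-39.5, -13.5, 38.6], [-39.5, -13.5, 38.6], [-39.5, -13.5, 38.6], [-39.5, -13.5, 38.6]] max 51.8
margins [0.41, 0.38, 0.37, 0.38, 0.39, 0.41, 0.43, 0.45, 0.46, 0.47]
```

```bash
python3 -m handwheel '{"grip":[255,255,255,255,255,255,255,255],"delta_pos":[[-52,-14,19],[-48,-14,28],[-42,-14,36],[-40,-14,39],[-40,-14,39],[-40,-14,39],[-40,-14,39],[-40,-14,39]],"turn":[-0.18,-0.18,-0.06,0,0,0,0,0]}'; python3 st.py; python3 ret.py;python3 - <<'E'
from path import *
from tl import tip
s,R,z,g,t=tip()
tgt=np.array([503,271,125.]);d=tgt-t;P=s+d
w=pl([P],50);print(len(w),P)
plan(w[:8],[0]*8)
E
```

```text
t: 33.6
ee_pos: [494.7, 208.3, 324.3]
eef_rot: [-1.754, 0.12, -1.451]
ft_force: [1.0, 1.2, -0.6]
grip_width: 27.8
t 33.6 tcp [494.7 208.3 324.3] q [ 0.819  0.324  1.809 -0.861  1.388  0.606] F [ 1.    1.21 -0.63] w 27.8
[[ 0.3269  0.4165  0.8484]
 [-0.5497 -0.6464  0.5291]
 [ 0.7687 -0.6393  0.0176]]
delta -0.025 tool z [-0.02   0.034  0.999]
tool z [-0.036  0.024  0.999] grip [487.  220.4 336.3] tip [491.9 217.1 197.5]
2 [505.82277562 262.24807368 251.88864068]
[[-40.9, 8.0, 18.3], [-40.9, 8.0, 18.3]] max 40.9
```

```bash
python3 -m handwheel '{"grip":[255,255,255,255,255,255,255,255],"delta_pos":[[-20,4,9],[-20,4,9],[-20,4,9],[-14,3,6],[-5,1,2],[0,0,0],[0,0,0],[0,0,0]],"turn":[-0.025,0,0,0,0,0,0,0]}'; python3 st.py; python3 - <<'E'
from tl import *
b=vision.grab_frame("top")[:,:,::-1];a=vision.grab_frame("side")[:,:,::-1]
cv2.imwrite("pics/p7s.png",a);cv2.imwrite("pics/p7t.png",b)
cv2.imwrite("pics/p7.png",np.hstack([cv2.resize(a[110:230,150:270],(400,400)),cv2.resize(b[210:330,120:240],(400,400))]))
s,R,z,g,t=tip();print(proj("side",[t,g]),proj("top",[t,g]))
E
```

```text
t: 34.6
ee_pos: [506.6, 266.4, 252.2]
eef_rot: [-1.762, 0.115, -1.425]
ft_force: [0.2, 0.1, -0.9]
grip_width: 28.2
t 34.6 tcp [506.6 266.4 252.2] q [ 0.868  0.484  1.745 -0.848  1.345  0.687] F [ 0.2   0.11 -0.88] w 28.2
[[ 0.3478  0.4167  0.8399]
 [-0.5457 -0.6385  0.5427]
 [ 0.7624 -0.6471  0.0053]]
tool z [-0.02   0.022  0.999] grip [498.8 278.5 264.2] tip [501.6 275.4 125.3]
[[207.06213503 180.91826847]
 [197.53689934 141.52888649]] [[174.95195691 269.265634  ]
 [156.75416579 262.98542167]]
```

View pics/p7.png

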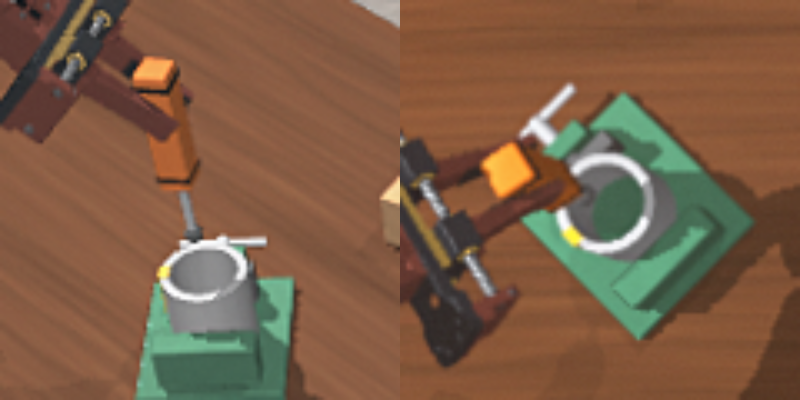

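```bash
python3 - <<'E'
import cv2,numpy as np
a=cv2.imread("pics/p7s.png");b=cv2.imread("pics/p7t.png")
cv2.imwrite("pics/p7z.png",np.hstack([cv2.resize(a[160:200,190:230],(400,400),interpolation=0),cv2.resize(b[245:285,155:195],(400,400),interpolation=0)]))
E
```

```text
(no output)
```

View pics/p7z.png

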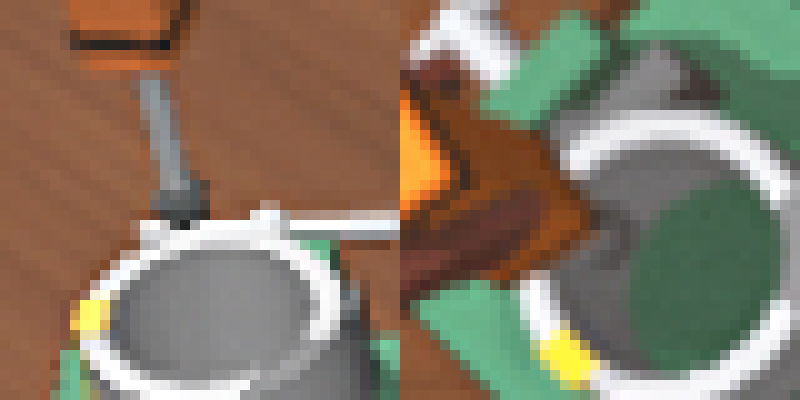

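```bash
python3 - <<'E'
from tl import *
print(tri([[207.6,179.7]],[[175.5,268.5]]).round(1)); tip()
# handle lower end to ball length check in side
E
```

```text
[[5.026e+02 2.727e+02 1.309e+02 3.000e-01]]
tool z [-0.02   0.022  0.999] grip [498.8 278.5 264.2] tip [501.6 275.4 125.3]
```

```bash
python3 - <<'E'
from tl import *
s,R,z,g,t=tip()
a=cv2.imread("pics/p7s.png");b=cv2.imread("pics/p7t.png")
y=R[:,2];x=np.cross(y,z)
A=cv2.resize(a[115:190,180:230],(400,600),interpolation=0);B=cv2.resize(b[240:290,140:190],(400,400),interpolation=0);B=np.vstack([B,np.zeros((200,400,3),np.uint8)])
for sh,c in((0,(255,0,0)),(5,(0,255,0))):
    o=g-(82-sh)*z
    P=[o+115*z+14*i*x+14*j*y for i in(-1,1) for j in(-1,1)]+[o+14*i*x+14*j*y for i in(-1,1) for j in(-1,1)]+[o-57*z]
    for u,v in proj("side",P): cv2.circle(A,(int((u+.5-180)*8),int((v+.5-115)*8)),3,c,-1)
    for u,v in proj("top",P): cv2.circle(B,(int((u+.5-140)*8),int((v+.5-240)*8)),3,c,-1)
cv2.imwrite("pics/p7o.png",np.hstack([A,B]))
E
```

```text
tool z [-0.02   0.022  0.999] grip [498.8 278.5 264.2] tip [501.6 275.4 125.3]
```

View pics/p7o.png

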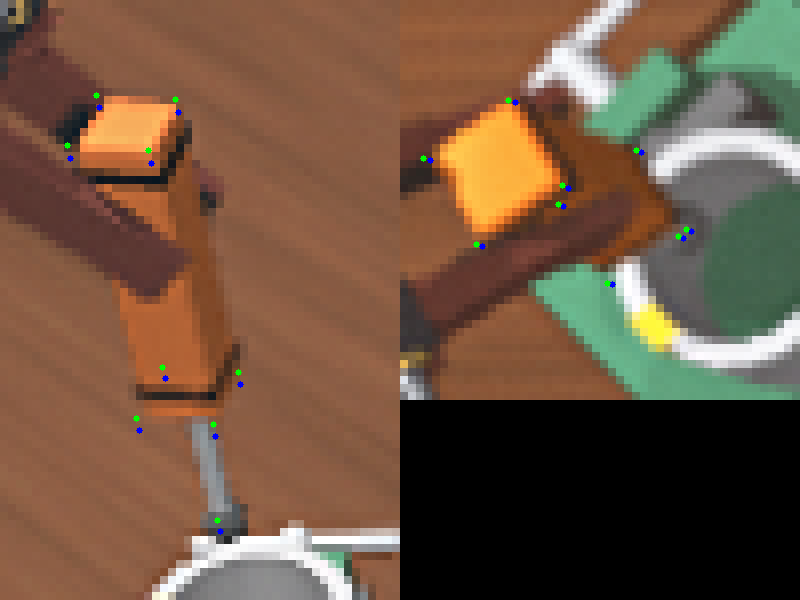

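```bash
cat > ring.py <<'E'
import sys
from tl import *
C=np.array([503.3,271.2]);OFF=np.array([1.,-2.,0]);SH=5
def tipnow():
    s,R,z,g,t=tip(False);return s,R,z,g-(139-SH)*z+OFF
def goal(a,rho=26.5,zz=91.6): return np.array([C[0]+rho*np.cos(np.radians(a)),C[1]+rho*np.sin(np.radians(a)),zz])
def report():
    s,R,z,t=tipnow();S=sensors.state();d=t[:2]-C
    print("t",round(S["t"],2),"tip",t.round(1),"rho",np.hypot(*d).round(2),"ang",(np.degrees(np.arctan2(d[1],d[0]))%360).round(1),"tz",z.round(3),"F",S["ft_force"].round(2),"w",round(S["grip_width"],1));return s,R,z,t
def rows(gs):
    s,R,z,t=tipnow();p=t;o=[]
    for q in gs: o.append([round(float(v),1) for v in R.T@(q-p)]);p=q
    print(o)
E
python3 - <<'E'
from ring import *
s,R,z,t=report()
a=goal(135,26.5,112)
rows([t+(a-t)/3,t+(a-t)*2/3,a,goal(135,26.5,104),goal(135,26.5,99),goal(135,26.5,95),goal(135,26.5,93)])
E
```

```text
t 34.7 tip [502.5 273.6 130.3] rho 2.47 ang 108.2 tz [-0.02   0.022  0.999] F [ 0.17  0.08 -0.68] w 27.7
[[-9.7, -2.0, -2.1], [-9.7, -2.0, -2.1], [-9.7, -2.0, -2.1], [-6.1, 5.2, -0.0], [-3.8, 3.2, -0.0], [-3.0, 2.6, -0.0], [-1.5, 1.3, -0.0]]
```

```bash
python3 -m handwheel '{"grip":[255,255,255,255,255,255,255,255],"delta_pos":[[-9.7,-2,-2.1],[-9.7,-2,-2.1],[-9.7,-2,-2.1],[-5,4,0],[-4,3,0],[-3,2.6,0],[0,0,0],[0,0,0]],"turn":[0,0,0,0,0,0,0,0]}' >/dev/null; python3 - <<'E'
from ring import *
s,R,z,t=report()
b=vision.grab_frame("top")[:,:,::-1];a=vision.grab_frame("side")[:,:,::-1]
cv2.imwrite("pics/p8.png",np.hstack([cv2.resize(a[160:210,180:230],(400,400),interpolation=0),cv2.resize(b[245:295,155:205],(400,400),interpolation=0)]))
cv2.imwrite("pics/p8s.png",a)
print(proj("side",[t])-[180,160],proj("top",[t])-[155,245]);report()
rows([goal(135)])
E
```

```text
t 35.7 tip [483.2 291.5  94.3] rho 28.62 ang 134.8 tz [-0.021  0.022  0.999] F [-1.76 -0.08 -0.39] w 27.8
[[20.25850466 29.76487964]] [[16.87540419 33.26108591]]
t 35.8 tip [483.2 291.5  94.4] rho 28.59 ang 134.8 tz [-0.021  0.022  0.999] F [-0.29  0.12 -0.56] w 27.5
[[-0.8, 3.4, 0.3]]
```

View pics/p8.png

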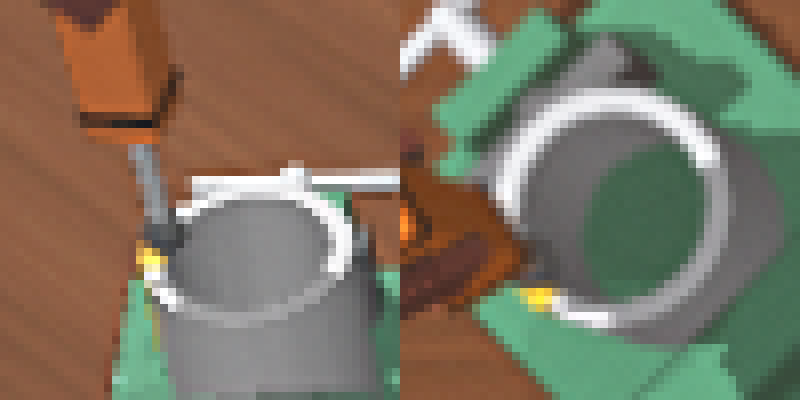

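```bash
python3 - <<'E'
from ring import *
print(plane("top",[[171.75,278.25]],96),plane("side",[[200.5,189.3]],96),tri([[200.5,189.3]],[[171.75,278.25]]))
def gs(a0,a1,n=8,**k): return [goal(a0+(a1-a0)*i/n,**k) for i in range(1,n+1)]
rows([goal(135,27,91.6)]+gs(135,157,7))
E
```

```text
[[482.99834784 291.37130417  96.        ]] [[483.8942847  290.89387706  96.        ]] [[483.39509939 291.03616092  96.16812424   1.00836205]]
[[-1.1, 3.0, 0.2], [0.5, 0.6, -1.3], [0.3, 0.3, -1.4], [0.3, 0.4, -1.4], [0.4, 0.4, -1.3], [0.4, 0.5, -1.3], [0.5, 0.5, -1.3], [0.5, 0.6, -1.2]]
```

```bash
python3 -m handwheel '{"grip":[255,255,255,255,255,255,255,255],"delta_pos":[[-0.6,1.8,0.1],[-0.5,1.2,0.1],[0.3,0.4,-1.4],[0.3,0.4,-1.4],[0.4,0.4,-1.3],[0.4,0.5,-1.3],[0.5,0.5,-1.3],[0.5,0.6,-1.2]],"turn":[0,0,0,0,0,0,0,0]}' >/dev/null; cat > nx.py <<'E'
import sys
from ring import *
s,R,z,t=report();d=t[:2]-C;a=np.degrees(np.arctan2(d[1],d[0]))%360
st=float(sys.argv[1]);zz=float(sys.argv[2]) if len(sys.argv)>2 else 91.6;rho=float(sys.argv[3]) if len(sys.argv)>3 else 26.5
n=8;r0=np.hypot(*d);z0=t[2]
gs=[goal(a+st*i/n,r0+(rho-r0)*min(1,i/3),z0+(zz-z0)*min(1,i/3)) for i in range(1,n+1)]
rows(gs)
E
python3 nx.py 25
```

```text
t 36.8 tip [480.4 282.8  92.2] rho 25.65 ang 153.2 tz [-0.023  0.021  0.999] F [ 1.8   0.06 -0.16] w 27.8
[[0.2, 0.5, -1.3], [0.2, 0.6, -1.3], [0.3, 0.6, -1.3], [0.6, 0.7, -1.1], [0.7, 0.8, -1.0], [0.7, 0.8, -1.0], [0.7, 0.8, -0.9], [0.8, 0.9, -0.9]]
```

```bash
python3 -m handwheel '{"grip":[255,255,255,255,255,255,255,255],"delta_pos":[[0.2,0.5,-1.4],[0.2,0.6,-1.4],[0.3,0.6,-1.4],[0.6,0.7,-1.2],[0.7,0.8,-1.1],[0.7,0.8,-1.1],[0.7,0.8,-1.0],[0.8,0.9,-1.0]],"turn":[0,0,0,0,0,0,0,0]}' >/dev/null;  python3 nx.py 25
```

```text
t 37.8 tip [476.5 271.6  91.8] rho 26.84 ang 179.1 tz [-0.024  0.02   0.999] F [1.27 0.82 0.8 ] w 27.9
[[0.8, 1.0, -0.7], [0.8, 1.1, -0.6], [0.8, 1.1, -0.5], [0.9, 1.0, -0.6], [0.9, 1.0, -0.5], [0.9, 1.1, -0.4], [0.9, 1.1, -0.3], [0.9, 1.1, -0.3]]
```

```bash
python3 -m handwheel '{"grip":[255,255,255,255,255,255,255,255],"delta_pos":[[0.8,1.0,-0.7],[0.8,1.1,-0.6],[0.8,1.1,-0.5],[0.9,1.0,-0.6],[0.9,1.0,-0.5],[0.9,1.1,-0.4],[0.9,1.1,-0.3],[0.9,1.1,-0.3]],"turn":[0,0,0,0,0,0,0,0]}' >/dev/null;  python3 nx.py 25; python3 - <<'E'
from ring import *
s,R,z,t=tipnow()
b=vision.grab_frame("top")[:,:,::-1];a=vision.grab_frame("side")[:,:,::-1]
cv2.imwrite("pics/p9.png",np.hstack([cv2.resize(a[160:210,180:230],(400,400),interpolation=0),cv2.resize(b[245:295,155:205],(400,400),interpolation=0)]))
print((proj("side",[t,t+[0,0,5]])-[180,160]+.5)*8,(proj("top",[t])-[155,245]+.5)*8)
E
```

```text
t 38.8 tip [479.2 259.9  91.4] rho 26.61 ang 205.2 tz [-0.024  0.019  0.999] F [ 1.71  1.25 -0.69] w 27.7
[[1.0, 1.1, -0.1], [1.0, 1.1, -0.0], [1.0, 1.1, 0.0], [0.9, 1.1, 0.1], [0.9, 1.1, 0.2], [0.9, 1.1, 0.2], [0.9, 1.1, 0.3], [0.9, 1.1, 0.4]]
[[214.07801663 293.6041524 ]
 [211.86793376 283.26134755]] [[240.58739466 281.77809519]]
```

View pics/p9.png

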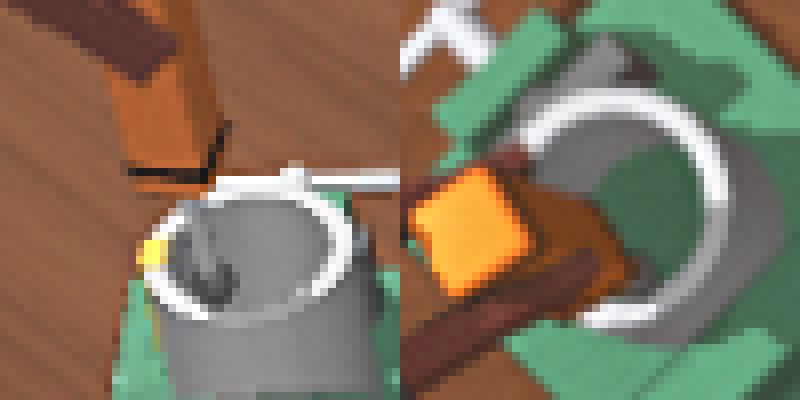

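```bash
python3 -m handwheel '{"grip":[255,255,255,255,255,255,255,255],"delta_pos":[[1.0,1.1,-0.1],[1.0,1.1,0],[1.0,1.1,0],[0.9,1.1,0.1],[0.9,1.1,0.2],[0.9,1.1,0.2],[0.9,1.1,0.3],[0.9,1.1,0.4]],"turn":[0,0,0,0,0,0,0,0]}' >/dev/null;  python3 nx.py 25
```

```text
t 39.9 tip [486.8 250.8  91.2] rho 26.26 ang 231.0 tz [-0.023  0.018  0.999] F [0.81 1.54 0.51] w 27.9
[[1.0, 1.0, 0.4], [1.0, 1.0, 0.5], [1.0, 0.9, 0.6], [0.8, 1.0, 0.7], [0.8, 0.9, 0.8], [0.8, 0.9, 0.8], [0.7, 0.9, 0.9], [0.7, 0.8, 1.0]]
```

```bash
python3 - <<'E'
from ring import *
print("ok")
E
```

```text
ok
```

```bash
python3 -m handwheel '{"grip":[255,255,255,255,255,255,255,255],"delta_pos":[[1.0,1.0,0.4],[1.0,1.0,0.5],[1.0,0.9,0.6],[0.8,1.0,0.7],[0.8,0.9,0.8],[0.8,0.9,0.8],[0.7,0.9,0.9],[0.7,0.8,1.0]],"turn":[0,0,0,0,0,0,0,0]}' >/dev/null;  python3 nx.py 25
```

```text
t 40.9 tip [497.1 245.8  91.2] rho 26.17 ang 256.3 tz [-0.022  0.016  0.999] F [-1.04  4.01 -0.21] w 27.8
[[0.8, 0.7, 0.9], [0.8, 0.7, 1.0], [0.7, 0.7, 1.1], [0.5, 0.6, 1.2], [0.5, 0.6, 1.2], [0.5, 0.5, 1.3], [0.4, 0.5, 1.3], [0.4, 0.4, 1.3]]
```

```bash
python3 - <<'E'
from ring import *
s,R,z,t=tipnow()
b=vision.grab_frame("top")[:,:,::-1];a=vision.grab_frame("side")[:,:,::-1]
cv2.imwrite("pics/p10.png",np.hstack([cv2.resize(a[160:210,180:230],(400,400),interpolation=0),cv2.resize(b[245:295,155:205],(400,400),interpolation=0)]))
cv2.imwrite("pics/p10s.png",a);cv2.imwrite("pics/p10t.png",b)
print((proj("side",[t,t+[0,0,5]])-[180,160]+.5)*8,(proj("top",[t])-[155,245]+.5)*8);report()
E
```

```text
[[277.8510858  286.54786089]
 [275.79200379 276.19561074]] [[285.82995101 223.87675346]]
t 41.0 tip [497.3 245.7  91.3] rho 26.14 ang 256.8 tz [-0.023  0.016  0.999] F [0.   2.29 0.11] w 27.9
```

View pics/p10.png

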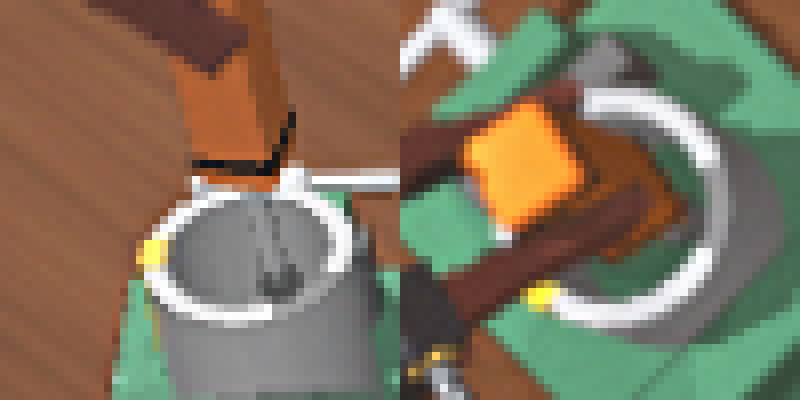

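```bash
python3 - <<'E'
from ring import *
for z in(94,96):print(plane("side",[[214.75,193.9]],z),plane("top",[[189,272.7]],z))
# inner ellipse check side: project inner/outer circle pts
P=[[C[0]+31*np.cos(a),C[1]+31*np.sin(a),90] for a in np.radians([0,90,180,270,225,240,256])]
print(((proj("side",P)-[180,160]+.5)*8).round(),((proj("top",P)-[155,245]+.5)*8).round())
E
```

```text
[[500.23559539 246.59966917  94.        ]] [[496.27049104 248.18304438  94.        ]]
[[499.0268373  244.68492882  96.        ]] [[496.02998353 247.67959303  96.        ]]
[[312. 205.]
 [193. 210.]
 [180. 292.]
 [302. 287.]
 [238. 307.]
 [261. 304.]
 [284. 297.]] [[209. 108.]
 [111. 208.]
 [206. 305.]
 [305. 204.]
 [275. 275.]
 [291. 254.]
 [301. 228.]]
```

```bash
python3 -m handwheel '{"grip":[255,255,255,255,255,255,255,255],"delta_pos":[[0.9,0.6,0.9],[0.9,0.6,1.0],[0.8,0.6,1.1],[0.5,0.6,1.2],[0.5,0.6,1.2],[0.5,0.5,1.3],[0.4,0.5,1.3],[0.4,0.4,1.3]],"turn":[0,0,0,0,0,0,0,0]}' >/dev/null;  python3 nx.py 25
```

```text
t 42.0 tip [507.6 244.   91.6] rho 27.51 ang 279.0 tz [-0.019  0.018  0.999] F [-2.34  1.88 -0.45] w 28.1
[[0.2, 0.2, 1.5], [0.1, 0.1, 1.5], [0.1, 0.1, 1.5], [0.2, 0.3, 1.4], [0.2, 0.2, 1.4], [0.1, 0.1, 1.4], [0.1, 0.1, 1.4], [0.0, 0.0, 1.4]]
```

```bash
python3 -m handwheel '{"grip":[255,255,255,255,255,255,255,255],"delta_pos":[[0.2,0.2,1.5],[0.1,0.1,1.5],[0.1,0.1,1.5],[0.2,0.3,1.4],[0.2,0.2,1.4],[0.1,0.1,1.4],[0.1,0.1,1.4],[0.0,0.0,1.4]],"turn":[0,0,0,0,0,0,0,0]}' >/dev/null;  python3 nx.py 26
```

```text
t 43.0 tip [517.4 247.6  91.3] rho 27.5 ang 300.9 tz [-0.017  0.021  0.999] F [-5.3   1.24 -0.52] w 28.3
[[-0.1, -0.3, 1.6], [-0.2, -0.4, 1.5], [-0.2, -0.4, 1.5], [-0.2, -0.2, 1.5], [-0.2, -0.2, 1.5], [-0.3, -0.3, 1.4], [-0.3, -0.4, 1.4], [-0.4, -0.4, 1.4]]
```

```bash
python3 - <<'E'
from ring import *
s,R,z,t=tipnow()
b=vision.grab_frame("top")[:,:,::-1];a=vision.grab_frame("side")[:,:,::-1]
cv2.imwrite("pics/p11.png",np.hstack([cv2.resize(a[160:210,180:230],(400,400),interpolation=0),cv2.resize(b[245:295,155:205],(400,400),interpolation=0)]))
print((proj("side",[t,t+[0,0,5]])-[180,160]+.5)*8,(proj("top",[t])-[155,245]+.5)*8);report();print(sensors.state()["joint_pos"].round(3))
E
```

```text
[[318.06919095 255.43745883]
 [316.12125212 245.08296419]] [[280.87127156 159.27915491]]
t 43.1 tip [517.7 247.9  91.3] rho 27.42 ang 301.7 tz [-0.018  0.021  0.999] F [-3.04  2.57 -0.61] w 27.7
[ 0.819  0.529  1.784 -0.887  1.263  0.726]
```

View pics/p11.png

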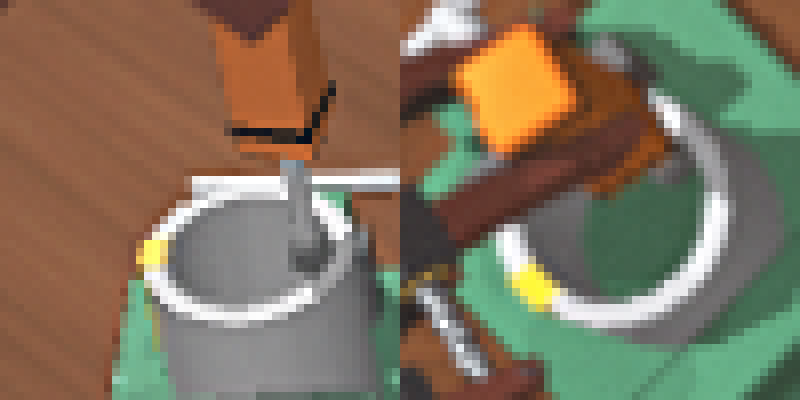

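```bash
python3 - <<'E'
from ring import *
print(tri([[218.25,190.75]],[[188.5,265.1]]),[plane("side",[[218.25,190.75]],z)[0].round(1) for z in(93,95,97)],plane("top",[[188.5,265.1]],95))
E
```

```text
[[5.15533929e+02 2.49619175e+02 9.38857849e+01 3.97650080e-01]] [array([516.2, 250.4,  93. ]), array([515. , 248.4,  95. ]), array([513.8, 246.5,  97. ])] [[515.22206297 249.45164413  95.        ]]
```

```bash
sed -i 's/OFF=np.array(\[1.,-2.,0\])/OFF=np.array([-1.2,-.3,0])/' ring.py; python3 nx.py 25 90.6 25
```

```text
t 43.1 tip [515.5 249.6  91.3] rho 24.83 ang 299.4 tz [-0.018  0.021  0.999] F [-3.04  2.57 -0.61] w 27.7
[[-0.1, 0.2, 1.4], [-0.2, 0.2, 1.4], [-0.2, 0.1, 1.4], [-0.1, -0.1, 1.4], [-0.2, -0.2, 1.3], [-0.2, -0.2, 1.3], [-0.3, -0.3, 1.3], [-0.3, -0.4, 1.3]]
```

```bash
python3 -m handwheel '{"grip":[255,255,255,255,255,255,255,255],"delta_pos":[[-0.1,0.2,1.4],[-0.2,0.2,1.4],[-0.2,0.1,1.4],[-0.1,-0.1,1.4],[-0.2,-0.2,1.4],[-0.2,-0.2,1.3],[-0.3,-0.3,1.3],[-0.3,-0.4,1.3]],"turn":[0,0,0,0,0,0,0,0]}' >/dev/null;  python3 nx.py 25 90.6 25; python3 - <<'E'
from ring import *
s,R,z,t=tipnow()
b=vision.grab_frame("top")[:,:,::-1];a=vision.grab_frame("side")[:,:,::-1]
cv2.imwrite("pics/p12.png",np.hstack([cv2.resize(a[160:210,180:230],(400,400),interpolation=0),cv2.resize(b[245:295,155:205],(400,400),interpolation=0)]))
print((proj("side",[t,t+[0,0,5]])-[180,160]+.5)*8,(proj("top",[t])-[155,245]+.5)*8);report();print(sensors.state()["joint_pos"].round(3))
E
```

```text
t 44.1 tip [523.3 256.   90.3] rho 25.06 ang 322.8 tz [-0.016  0.023  0.999] F [-7.1   0.03 -0.22] w 27.6
[[-0.3, -0.5, 1.3], [-0.3, -0.5, 1.2], [-0.3, -0.6, 1.2], [-0.5, -0.5, 1.2], [-0.5, -0.6, 1.1], [-0.5, -0.6, 1.1], [-0.6, -0.7, 1.0], [-0.6, -0.7, 1.0]]
[[315.82616962 238.68040266]
 [313.88509254 228.33975854]] [[255.37476232 141.64512086]]
t 44.2 tip [523.3 256.1  90.3] rho 25.05 ang 322.9 tz [-0.016  0.023  0.999] F [-5.21  0.48  0.48] w 28.1
[ 0.817  0.544  1.758 -0.884  1.271  0.715]
```

View pics/p12.png

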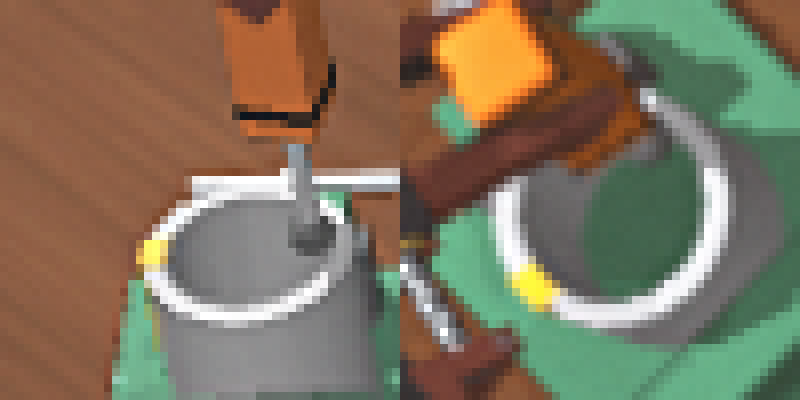

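```bash
python3 - <<'E'
from ring import *
print(tri([[218.6,188.9]],[[186.4,262.4]]).round(1))
s,R,z,t=report();d=t[:2]-C;a0=np.degrees(np.arctan2(d[1],d[0]))%360;r0=np.hypot(*d)
gs=[goal(a0+3*i,r0+2.4*min(1,i/4),t[2]+(3.8*i/4 if i<=4 else 3.8-2.6*(i-4)/4)) for i in range(1,9)]
rows(gs)
E
```

```text
[[5.222e+02 2.555e+02 9.310e+01 5.000e-01]]
t 44.2 tip [523.3 256.1  90.3] rho 25.05 ang 322.9 tz [-0.016  0.023  0.999] F [-5.21  0.48  0.48] w 28.1
[[0.8, -0.6, 1.5], [0.7, -0.6, 1.5], [0.6, -0.7, 1.5], [0.6, -0.8, 1.5], [-1.0, -0.2, 1.2], [-1.1, -0.2, 1.2], [-1.1, -0.3, 1.1], [-1.1, -0.3, 1.1]]
```

```bash
python3 -m handwheel '{"grip":[255,255,255,255,255,255,255,255],"delta_pos":[[0.8,-0.6,1.5],[0.7,-0.6,1.5],[0.6,-0.7,1.5],[0.6,-0.8,1.5],[-1.0,-0.2,1.2],[-1.1,-0.2,1.2],[-1.1,-0.3,1.1],[-1.1,-0.3,1.1]],"turn":[0,0,0,0,0,0,0,0]}' >/dev/null;  python3 nx.py 25 91 26.5; python3 - <<'E'
from ring import *
s,R,z,t=tipnow()
b=vision.grab_frame("top")[:,:,::-1];a=vision.grab_frame("side")[:,:,::-1]
cv2.imwrite("pics/p13.png",np.hstack([cv2.resize(a[160:210,180:230],(400,400),interpolation=0),cv2.resize(b[245:295,155:205],(400,400),interpolation=0)]))
print((proj("side",[t,t+[0,0,5]])-[180,160]+.5)*8,(proj("top",[t])-[155,245]+.5)*8);report()
E
```

```text
t 45.2 tip [524.4 257.2  89.7] rho 25.29 ang 326.5 tz [-0.005  0.038  0.999] F [-4.57 -1.6  -0.22] w 28.3
[[0.2, -0.5, 1.4], [0.1, -0.5, 1.4], [0.1, -0.6, 1.4], [-0.5, -0.6, 1.2], [-0.6, -0.7, 1.1], [-0.6, -0.7, 1.1], [-0.6, -0.8, 1.0], [-0.7, -0.8, 1.0]]
[[316.32809722 236.80884997]
 [314.39036859 226.47431176]] [[252.14756368 138.37825046]]
t 45.3 tip [524.5 257.6  89.7] rho 25.2 ang 327.4 tz [-0.005  0.037  0.999] F [-4.21 -0.32  0.42] w 27.9
```

View pics/p13.png

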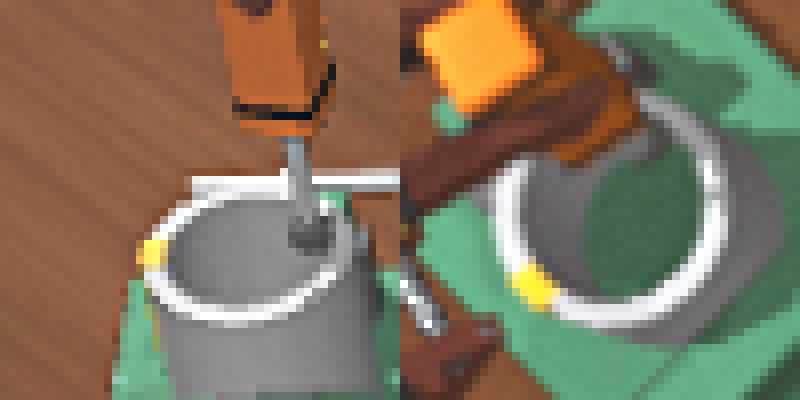

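```bash
python3 - <<'E'
from ring import *
s,R,z,t=tipnow();a=np.radians(327)
print("up",R.T@[0,0,1],"in",R.T@[-np.cos(a),-np.sin(a),0],"back",R.T@[np.sin(a),-np.cos(a),0])
E
```

```text
up [ 0.76550716 -0.64324122 -0.01547642] in [-0.58948771 -0.69149007 -0.41754727] back [ 0.25788182  0.32875858 -0.9085234 ]
```

```bash
python3 -m handwheel '{"grip":[255,255,255,255,255,255,255,255],"delta_pos":[[3,-2.6,-0.5],[3.5,-3,-0.5],[1.5,-1.3,-1.5],[1,1,-3],[0,0,0],[0,0,0],[0,0,0],[0,0,0]],"turn":[0,0,0,0,0,0,0,0]}' >/dev/null; python3 - <<'E'
from ring import *
s,R,z,t=report()
b=vision.grab_frame("top")[:,:,::-1];a=vision.grab_frame("side")[:,:,::-1]
cv2.imwrite("pics/p14.png",np.hstack([cv2.resize(a[155:205,180:230],(400,400),interpolation=0),cv2.resize(b[240:290,155:205],(400,400),interpolation=0)]))
print((proj("side",[t])-[180,155]+.5)*8,(proj("top",[t])-[155,240]+.5)*8)
E
```

```text
t 46.3 tip [524.1 255.7 102.6] rho 25.95 ang 323.4 tz [-0.012  0.033  0.999] F [ 0.54  0.22 -1.57] w 27.8
[[313.46692278 252.37200409]] [[246.56567077 173.61636687]]
```

View pics/p14.png

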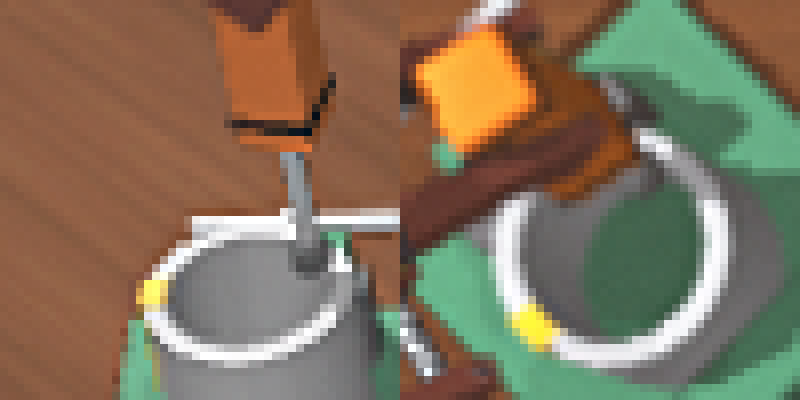

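```bash
python3 - <<'E'
from ring import *
print(tri([[218.5,186.5]],[[185.75,261.0]]).round(1))
s,R,z,t=report()
rows([goal(323,27.3,99),goal(323,27.3,96),goal(323,27.3,94),goal(323,27.3,92.5),goal(326,27.2,92.5),goal(329,27.2,92.2),goal(332,27.2,92.2),goal(335,27,92)])
E
```

```text
[[524.1 255.5 101.2   1.7]]
t 46.4 tip [524.1 255.7 102.6] rho 25.94 ang 323.4 tz [-0.012  0.033  0.999] F [-0.07 -0.12 -0.62] w 27.8
[[-1.9, 3.3, 0.3], [-2.3, 1.9, 0.0], [-1.5, 1.3, 0.0], [-1.1, 1.0, 0.0], [-0.4, -0.5, 1.3], [-0.6, -0.3, 1.3], [-0.4, -0.5, 1.3], [-0.7, -0.6, 1.1]]
```

```bash
python3 -m handwheel '{"grip":[255,255,255,255,255,255,255,255],"delta_pos":[[-1.9,3.3,0.3],[-2.3,1.9,0],[-1.5,1.3,0],[-1.1,1,0],[-0.4,-0.5,1.4],[-0.5,-0.4,1.4],[-0.5,-0.5,1.4],[-0.6,-0.6,1.3]],"turn":[0,0,0,0,0,0,0,0]}' >/dev/null;  python3 nx.py 26 92.3 27
```

```text
t 47.4 tip [527.2 259.   91.5] rho 26.86 ang 333.1 tz [-0.01   0.035  0.999] F [-1.65 -1.01  0.75] w 27.8
[[-0.3, -0.8, 1.3], [-0.3, -0.8, 1.3], [-0.4, -0.9, 1.2], [-0.6, -0.8, 1.1], [-0.7, -0.8, 1.1], [-0.7, -0.9, 1.0], [-0.8, -0.9, 0.9], [-0.8, -1.0, 0.9]]
```

```bash
python3 -m handwheel '{"grip":[255,255,255,255,255,255,255,255],"delta_pos":[[-0.3,-0.9,1.5],[-0.3,-0.9,1.5],[-0.4,-1.0,1.4],[-0.6,-0.9,1.3],[-0.7,-0.9,1.2],[-0.8,-1.0,1.1],[-0.9,-1.0,1.0],[-0.9,-1.1,1.0]],"turn":[0,0,0,0,0,0,0,0]}' >/dev/null;  python3 nx.py 26 92.3 27
```

```text
t 48.4 tip [532.1 273.2  93.1] rho 28.87 ang 4.0 tz [-0.011  0.035  0.999] F [-0.82 -0.16  0.71] w 28.0
[[-1.3, -1.1, 0.2], [-1.3, -1.1, 0.1], [-1.3, -1.1, -0.0], [-0.9, -1.1, 0.4], [-1.0, -1.1, 0.4], [-1.0, -1.2, 0.3], [-1.0, -1.2, 0.2], [-1.0, -1.2, 0.1]]
```

```bash
python3 -m handwheel '{"grip":[255,255,255,255,255,255,255,255],"delta_pos":[[-1.3,-1.1,0.2],[-1.3,-1.1,0.1],[-1.3,-1.1,0],[-0.9,-1.1,0.3],[-1.0,-1.1,0.3],[-1.0,-1.2,0.2],[-1.0,-1.2,0.1],[-1.0,-1.2,0]],"turn":[0,0,0,0,0,0,0,0]}' >/dev/null;  python3 nx.py 26 92 27;  python3 - <<'E'
from ring import *
s,R,z,t=tipnow()
b=vision.grab_frame("top")[:,:,::-1];a=vision.grab_frame("side")[:,:,::-1]
cv2.imwrite("pics/p15.png",np.hstack([cv2.resize(a[155:205,180:230],(400,400),interpolation=0),cv2.resize(b[240:290,155:205],(400,400),interpolation=0)]))
print((proj("side",[t,t+[0,0,5]])-[180,155]+.5)*8,(proj("top",[t])-[155,240]+.5)*8)
E
```

```text
t 49.4 tip [526.5 285.6  92.4] rho 27.33 ang 31.7 tz [-0.013  0.035  0.999] F [ 0.45 -1.23  0.27] w 27.8
[[-1.1, -1.1, -0.1], [-1.1, -1.1, -0.2], [-1.1, -1.1, -0.3], [-1.0, -1.2, -0.3], [-1.0, -1.1, -0.4], [-0.9, -1.1, -0.5], [-0.9, -1.1, -0.5], [-0.9, -1.1, -0.6]]
[[269.97902173 233.50094354]
 [267.95909146 223.16053377]] [[161.54231133 172.34749987]]
```

View pics/p15.png

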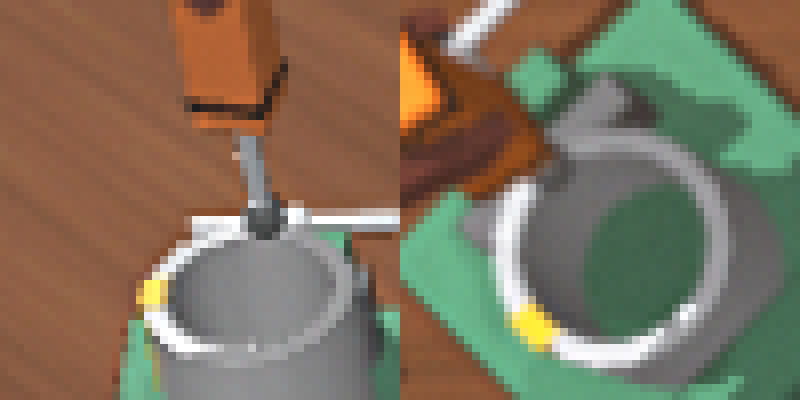

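```bash
python3 -m handwheel '{"grip":[255,255,255,255,255,255,255,255],"delta_pos":[[-1.1,-1.1,-0.1],[-1.1,-1.1,-0.2],[-1.1,-1.1,-0.3],[-1.0,-1.2,-0.3],[-1.0,-1.1,-0.4],[-0.9,-1.1,-0.5],[-0.9,-1.1,-0.5],[-0.9,-1.1,-0.6]],"turn":[0,0,0,0,0,0,0,0]}' >/dev/null;  python3 nx.py 26 92 27
```

```text
t 50.5 tip [517.4 295.1  92.2] rho 27.74 ang 59.4 tz [-0.013  0.034  0.999] F [ 1.02 -1.12  0.24] w 27.8
[[-0.9, -0.9, -1.0], [-0.8, -0.9, -1.0], [-0.8, -0.8, -1.1], [-0.8, -0.9, -0.9], [-0.7, -0.9, -1.0], [-0.7, -0.8, -1.1], [-0.7, -0.8, -1.1], [-0.6, -0.7, -1.2]]
```

```bash
python3 -m handwheel '{"grip":[255,255,255,255,255,255,255,255],"delta_pos":[[-0.9,-0.9,-1.0],[-0.8,-0.9,-1.0],[-0.8,-0.8,-1.1],[-0.8,-0.9,-0.9],[-0.7,-0.9,-1.0],[-0.7,-0.8,-1.1],[-0.7,-0.8,-1.1],[-0.6,-0.7,-1.2]],"turn":[0,0,0,0,0,0,0,0]}' >/dev/null;  python3 nx.py 26 92 27
```

```text
t 51.5 tip [505.  298.9  92. ] rho 27.71 ang 86.6 tz [-0.014  0.033  0.999] F [ 0.76 -0.36  0.58] w 27.8
[[-0.5, -0.5, -1.4], [-0.4, -0.4, -1.5], [-0.3, -0.4, -1.5], [-0.4, -0.5, -1.4], [-0.4, -0.4, -1.4], [-0.3, -0.4, -1.5], [-0.3, -0.3, -1.5], [-0.2, -0.2, -1.5]]
```

```bash
python3 -m handwheel '{"grip":[255,255,255,255,255,255,255,255],"delta_pos":[[-0.5,-0.5,-1.4],[-0.4,-0.4,-1.5],[-0.3,-0.4,-1.5],[-0.4,-0.5,-1.4],[-0.4,-0.4,-1.4],[-0.3,-0.4,-1.5],[-0.3,-0.3,-1.5],[-0.2,-0.2,-1.5]],"turn":[0,0,0,0,0,0,0,0]}' >/dev/null;  python3 nx.py 27 92 27
```

```text
t 52.5 tip [492.1 296.3  92. ] rho 27.49 ang 114.0 tz [-0.014  0.032  0.999] F [0.77 0.81 1.02] w 27.9
[[-0.0, -0.0, -1.6], [0.0, 0.0, -1.6], [0.1, 0.1, -1.6], [0.1, 0.1, -1.6], [0.1, 0.1, -1.6], [0.2, 0.2, -1.6], [0.2, 0.3, -1.5], [0.3, 0.4, -1.5]]
```

```bash
python3 -m handwheel '{"grip":[255,255,255,255,255,255,255,255],"delta_pos":[[0,0,-1.8],[0,0,-1.8],[0.1,0.1,-1.8],[0.1,0.1,-1.8],[0.1,0.1,-1.8],[0.2,0.2,-1.8],[0.3,0.3,-1.7],[0.3,0.4,-1.7]],"turn":[0,0,0,0,0,0,0,0]}' >/dev/null;  python3 nx.py 27 92 27;  python3 - <<'E'
from ring import *
s,R,z,t=tipnow()
b=vision.grab_frame("top")[:,:,::-1];a=vision.grab_frame("side")[:,:,::-1]
cv2.imwrite("pics/p16.png",np.hstack([cv2.resize(a[155:205,180:230],(400,400),interpolation=0),cv2.resize(b[240:290,155:205],(400,400),interpolation=0)]))
cv2.imwrite("pics/p16t.png",b);cv2.imwrite("pics/p16s.png",a)
print((proj("side",[t,t+[0,0,5]])-[180,155]+.5)*8,(proj("top",[t])-[155,240]+.5)*8)
E
```

```text
t 53.5 tip [480.2 286.9  92.1] rho 27.93 ang 145.8 tz [-0.014  0.032  0.999] F [1.06 0.52 0.33] w 27.8
[[0.6, 0.8, -1.4], [0.6, 0.8, -1.3], [0.7, 0.9, -1.2], [0.6, 0.7, -1.3], [0.6, 0.8, -1.2], [0.7, 0.8, -1.2], [0.7, 0.9, -1.1], [0.8, 0.9, -1.1]]
[[168.71088489 296.63976482]
 [166.42233544 286.30665873]] [[155.28916236 319.98202831]]
```

View pics/p16.png

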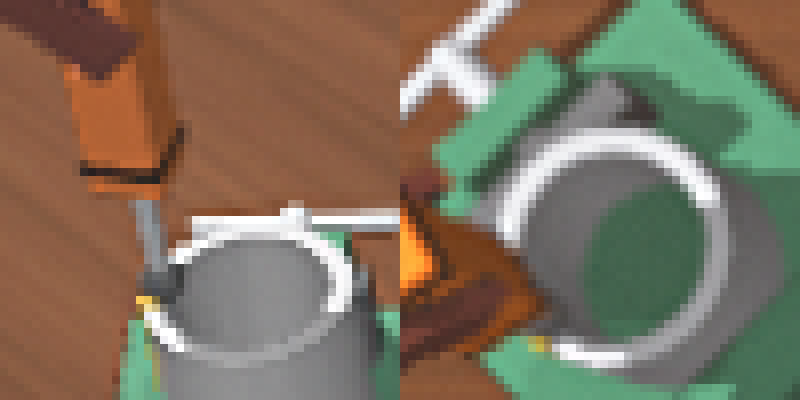

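```bash
python3 - <<'E'
from ring import *
from ik import ik
s,R,z,t=tipnow();T=np.array([584,-8.5,140.])
w=[t+[0,0,25],t+[0,0,60]];b=w[-1]
w+=[b+(T-b)*i/6 for i in range(1,7)]
rows(w)
for q in w+[T-[0,0,60],T-[0,0,130]]:
    so=ik(q-t+s,R);print(round(float(max(v[0] for v in so)),2) if so else None,end=" ")
E
```

```text
[[19.1, -16.1, -0.2], [26.8, -22.5, -0.2], [31.1, 40.2, -11.8], [31.1, 40.2, -11.8], [31.1, 40.2, -11.8], [31.1, 40.2, -11.8], [31.1, 40.2, -11.8], [31.1, 40.2, -11.8]]
0.49 0.5 0.45 0.41 0.36 0.31 0.26 0.21 0.13 0.02
```

```bash
python3 -m handwheel '{"grip":[255,255,255,255,255,255,255,255],"delta_pos":[[19,-16,0],[27,-22,0],[31,40,-12],[31,40,-12],[31,40,-12],[31,40,-12],[31,40,-12],[31,40,-12]],"turn":[0,0,0,0,0,0,0,0]}' >/dev/null;  python3 - <<'E'
from ring import *
s,R,z,t=report();T=np.array([584,-8.5,125.])
rows([T])
b=vision.grab_frame("top")[:,:,::-1];a=vision.grab_frame("side")[:,:,::-1]
cv2.imwrite("pics/p17.png",np.hstack([cv2.resize(a[180:260,260:340],(400,400),interpolation=0),cv2.resize(b[205:265,265:325],(400,400),interpolation=0)]))
print((proj("side",[t])-[260,180]+.5)*5,(proj("top",[t])-[265,205]+.5)*6.667)
s,R,z,t=report()
E
```

```text
t 54.6 tip [588.  -11.7 152.8] rho 295.32 ang 286.7 tz [-0.021  0.029  0.999] F [ 0.83  0.01 -0.54] w 28.0
[[-24.4, 14.1, -1.7]]
[[205.3278277  128.74864944]] [[176.29338874 165.79779742]]
t 54.7 tip [587.5 -14.8 152.8] rho 298.08 ang 286.4 tz [-0.021  0.03   0.999] F [ 0.08  0.1  -1.33] w 27.8
```

View pics/p17.png

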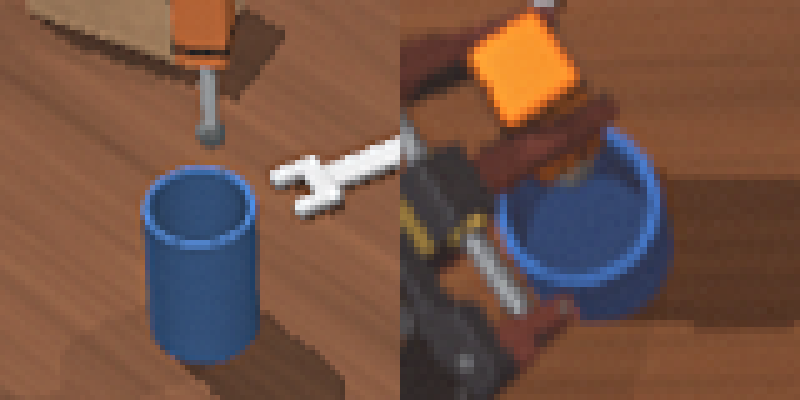

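```bash
python3 - <<'E'
from ring import *
s,R,z,t=tipnow();T=lambda h:np.array([584,-8.5,h])
rows([T(140),T(125),T(110),T(95),T(80),T(65),T(52),T(42)])
E
```

```text
[[-14.4, 2.7, 0.4], [-11.5, 9.6, -0.0], [-11.5, 9.6, -0.0], [-11.5, 9.6, -0.0], [-11.5, 9.6, -0.0], [-11.5, 9.6, -0.0], [-10.0, 8.3, -0.0], [-7.7, 6.4, -0.0]]
```

```bash
python3 -m handwheel '{"grip":[255,255,255,255,255,255,255,255],"delta_pos":[[-14.4,2.7,0.4],[-9,7,0],[-11.5,9.6,0],[-11.5,9.6,0],[-11.5,9.6,0],[-11.5,9.6,0],[-10,8.3,0],[-5,4,0]],"turn":[0,0,0,0,0,0,0,0]}' >/dev/null;  python3 - <<'E'
from ring import *
b=vision.grab_frame("top")[:,:,::-1];a=vision.grab_frame("side")[:,:,::-1]
s,R,z,t=report();T=lambda h:np.array([584,-8.5,h])
rows([T(h) for h in(36,28,22,17,14,11.5,9.5,9.5)])
cv2.imwrite("pics/p18.png",np.hstack([cv2.resize(a[180:260,260:340],(400,400),interpolation=0),cv2.resize(b[205:265,265:325],(400,400),interpolation=0)]))
print(sensors.state()["joint_pos"].round(3))
E
```

```text
t 55.8 tip [582.6   1.4  43.9] rho 281.19 ang 286.4 tz [-0.02   0.03   0.999] F [ 0.77 -0.6  -0.53] w 27.8
[[-0.2, 12.0, -4.3], [-6.1, 5.1, -0.0], [-4.6, 3.8, -0.0], [-3.8, 3.2, -0.0], [-2.3, 1.9, -0.0], [-1.9, 1.6, -0.0], [-1.5, 1.3, -0.0], [0.0, 0.0, 0.0]]
[ 0.373  0.513  2.003 -1.252  0.912  0.761]
```

View pics/p18.png

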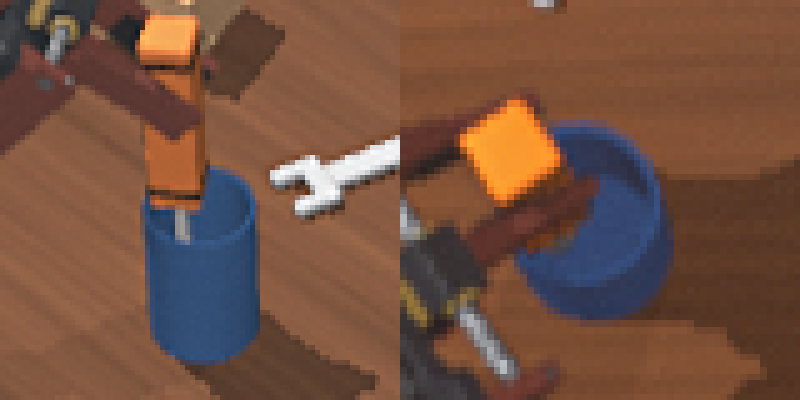

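```bash
python3 -m handwheel '{"grip":[255,255,255,255,255,255,255,255],"delta_pos":[[3,3.5,-2.2],[3,3.5,-2.2],[-4,3.4,0],[-4.5,3.8,-0.3],[-4.5,3.8,-0.3],[-3,2.5,-0.2],[0,0,0],[0,0,0]],"turn":[0,0,0,0,0,0,0,0]}' >/dev/null;  python3 - <<'E'
from ring import *
b=vision.grab_frame("top")[:,:,::-1];a=vision.grab_frame("side")[:,:,::-1]
s,R,z,t=report();T=lambda h:np.array([584,-8.5,h])
rows([T(t[2])]+[T(h) for h in(20,16,13,11,9.5)])
cv2.imwrite("pics/p19.png",np.hstack([cv2.resize(a[180:260,260:340],(400,400),interpolation=0),cv2.resize(b[205:265,265:325],(400,400),interpolation=0)]))
print(sensors.state()["joint_pos"].round(3))
E
```

```text
t 56.9 tip [584.5 -10.   23. ] rho 292.67 ang 286.1 tz [-0.023  0.03   0.999] F [ 0.77  0.12 -1.04] w 28.1
[[-1.0, -1.2, 0.4], [-2.3, 1.9, -0.0], [-3.1, 2.6, -0.0], [-2.3, 1.9, -0.0], [-1.5, 1.3, -0.0], [-1.2, 1.0, -0.0]]
[ 0.351  0.551  2.014 -1.306  0.886  0.819]
```

View pics/p19.png

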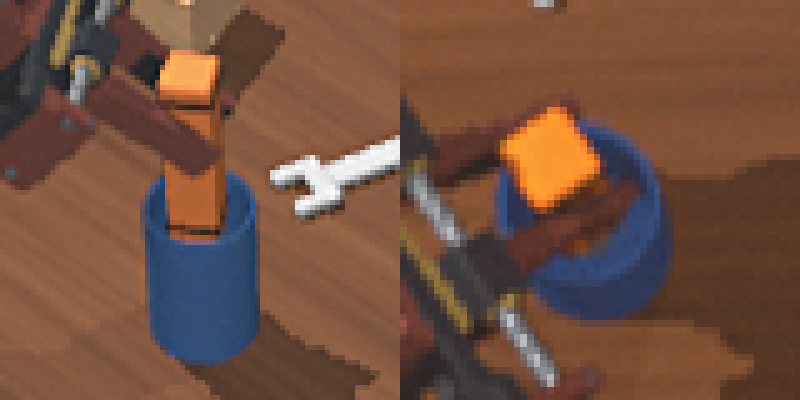

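```bash
python3 -m handwheel '{"grip":[255,255,255,255,255,255,255,255],"delta_pos":[[-3,1,1],[-3.1,2.4,0.5],[-2.3,1.9,0],[-2,1.6,0],[-1.5,1.2,0],[0,0,0],[0,0,0],[0,0,0]],"turn":[0,0,0,0,0,0,0,0]}' >/dev/null;  python3 - <<'E'
from ring import *
b=vision.grab_frame("top")[:,:,::-1];a=vision.grab_frame("side")[:,:,::-1]
s,R,z,t=report();T=lambda h:np.array([584,-8.5,h])
rows([T(8)])
cv2.imwrite("pics/p20.png",np.hstack([cv2.resize(a[180:260,260:340],(400,400),interpolation=0),cv2.resize(b[205:265,265:325],(400,400),interpolation=0)]))
print(sensors.state()["joint_pos"].round(4))
o=t+57*z
y=R[:,2];x=np.cross(y,z)
print("top end corners side",((proj("side",[o+115*z+14*i*x+14*j*y for i in(-1,1) for j in(-1,1)])-[260,180]+.5)*5).round().tolist())
E
```

```text
t 58.0 tip [585.5  -5.8  10.5] rho 288.94 ang 286.5 tz [-0.02   0.03   0.999] F [ 0.07 -0.6   0.26] w 27.8
[[-1.0, 2.7, -2.8]]
[ 0.3575  0.5785  2.006  -1.3108  0.8856  0.8415]
top end corners side [[148.0, 99.0], [159.0, 63.0], [202.0, 104.0], [212.0, 67.0]]
```

View pics/p20.png

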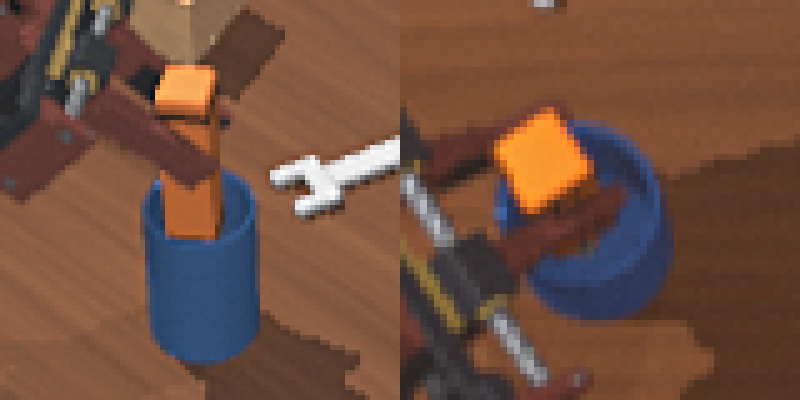

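```bash
python3 -m handwheel '{"grip":[255,255,0,0,0,0,0,0],"delta_pos":[[-1,1,0],[0,0,0],[0,0,0],[0,0,0],[0,0,0],[0,0,0],[0,0,0],[0,0,0]],"turn":[0,0,0,0,0,0,0,0]}';  python3 - <<'E'
from ring import *
b=vision.grab_frame("top")[:,:,::-1];a=vision.grab_frame("side")[:,:,::-1]
cv2.imwrite("pics/p21.png",np.hstack([cv2.resize(a[180:260,260:340],(400,400),interpolation=0),cv2.resize(b[205:265,265:325],(400,400),interpolation=0)]))
print(sensors.state()["joint_pos"].round(4))
E
```

```text
t: 59.0
ee_pos: [592.2, -13.1, 131.2]
eef_rot: [-1.768, 0.109, -1.425]
ft_force: [-0.2, 0.6, 0.4]
grip_width: 83.9
[ 0.3578  0.5809  2.0049 -1.3108  0.8848  0.843 ]
```

View pics/p21.png

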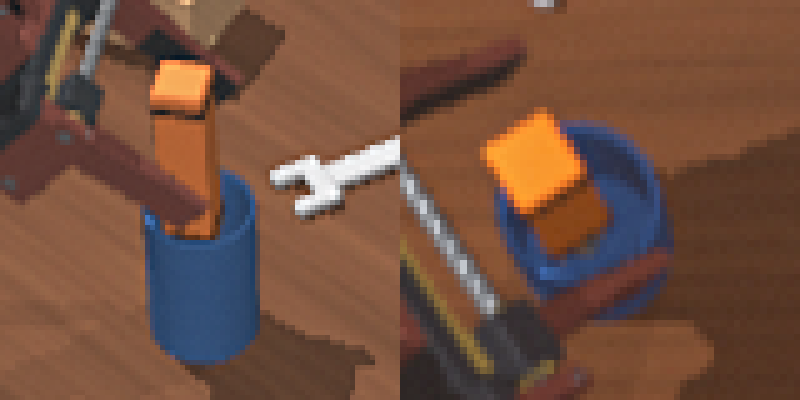

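```bash
python3 -m handwheel '{"grip":[0,0,0,0,0,0,0,0],"delta_pos":[[0,-8,0],[0,-15,0],[0,-25,0],[0,-30,0],[0,-30,0],[0,-30,0],[0,-15,0],[0,0,0]],"turn":[0,0,0,0,0,0,0,0]}';  python3 - <<'E'
from ring import *
b=vision.grab_frame("top")[:,:,::-1];a=vision.grab_frame("side")[:,:,::-1]
cv2.imwrite("pics/p22.png",np.hstack([cv2.resize(a[150:270,230:350],(400,400),interpolation=0),cv2.resize(b[195:275,255:335],(400,400),interpolation=0)]))
cv2.imwrite("pics/p22f.png",np.hstack([cv2.resize(a,(400,300)),cv2.resize(b,(400,300))]))
print(sensors.state()["joint_pos"].round(4))
E
```

```text
t: 60.1
ee_pos: [524.1, 91.7, 235.8]
eef_rot: [-1.765, 0.11, -1.423]
ft_force: [-0.3, -0.4, -0.3]
grip_width: 88.1
[ 0.6074  0.3761  1.9938 -1.0223  1.1091  0.6792]
```

View pics/p22.png

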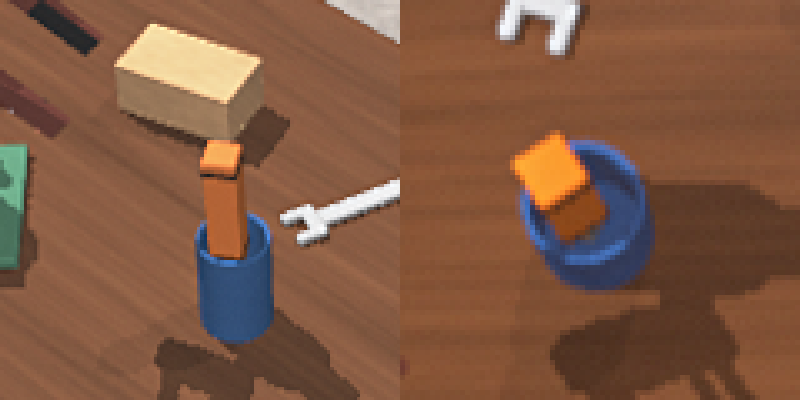

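View pics/p22f.png

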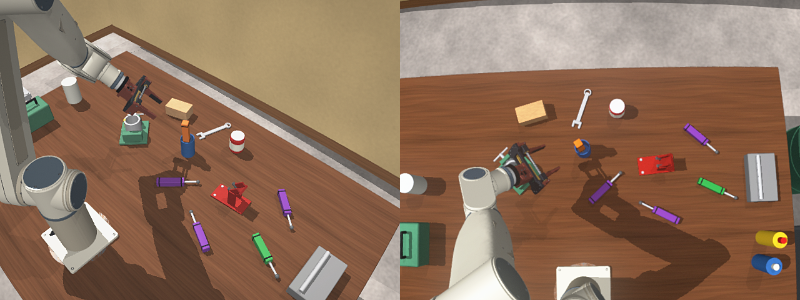

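The tool stands in the pot (side picture around (188,135) in the half-size view). The pot is upright and in place, the other things haven't moved, and the gripper is open and clear. I'm handing in.

```bash
python3 -c "
from bench import env
print(env.close_job())"
```

```text
the job is handed in; nothing more can be done
None
```

I handed the job in at 60 s of the 72 s allowed, but the round around the pipe was not fully continuous: it was interrupted once.

**What was done:** I took the orange tool from the red rest and turned it upright, using the arm's reach limit because the moves cannot tilt the hand directly. I ran the tip counter-clockwise from the yellow mark to about 10° past it. The tool then went into the blue pot. I let go once the force reading and the measured height showed the tip on the floor.

**Last checks:**
- The pictures show the tool standing in the pot, leaning slightly against the rim.
- The pot is upright and in place, and the other things look unmoved.
- The gripper is open and touching nothing.

**What did not go cleanly:**
- **Interruption:** at about 165–190° round from the mark, the ball sat low in the bore and jammed. The sideways force reached 5–7 N and the tool pivoted slightly in the grip. I lifted it a few millimetres and set it down again a few degrees before the stop, so no part of the edge was skipped, but contact was broken there for about 1 s.
- **Pressure:** spring compression, judged from the pictures, was about 5 mm over most of the round but only about 2–3 mm near the jam.
- **Joint range:** at the reach limit and over the pot, joints 3, 4 and 5 read up to about 0.004 rad past the rounded range figures. Nothing reported it, so I can't say whether that counts as passing the range.

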